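Reagent bottle from the tilt bin into the drawer, drawer pushed home

TASK

Tilt the grey bin forward on its pivot and take out the brown bottle that stands at its back, under the hood. Stand the bottle upright in the empty front compartment of the open drawer beside it and let go, then push the drawer fully home so that it clicks over its roller catch and stays shut. Leave the bin tilted forward and do not knock over or shift the other things.

Things in the scene. Friction and masses are not known exactly. Their poses are not given: they have to be found in the camera images.
- stand: Fixed grey stand of the tilting bin, 190 mm wide. Origin under the bin's pivot, 6 above the desk (feet); x points to its back (away from the robot, apart from yaw), y along the pivot, z up. Low cheeks at y +-88, tops at z 73, carry the pivot at z 50; base plate x -53 to 97, 8 thick; back panel at x 88 to 94. It stands beside the drawer unit; either one may be on the left.
- hood_edge (a point): Middle of the lower front edge of the stand's fixed flat hood, 209 mm above the desk; x points to the back. The hood is 6 thick, 190 wide and runs 89 mm back from here, over the rear of the bin.
- bin (a joint): Tilt of the bin about its pivot: 0 upright (as it starts), 0.61 rad fully forward (top towards the robot) at a stop. Loaded, it falls back if let go below about 0.2 rad, beyond about 0.55 it goes on to the stop by itself, and it rests by friction between; 2 to 5 N at the front rim move it.
- bin_pivot (a point): On the pivot axis, at its middle and at the level of the bin's inner floor; turns with the bin (x to its back, z up along its walls). Grey open bin 112 mm deep, 158 wide (inside 150), walls 4. Front wall x -50 to -46, up to z 55; empty front space x -46 to -1; divider x -1 to 2, up to z 65; rear space x 2 to 58; back wall up to z 80.
- bin_rear (a point): Centre of the floor of the bin's rear space, 30 mm behind the pivot; turns with the bin. The space is 56 mm deep and 150 wide, with side walls 67 high.
- bin_lip (a point): Middle of the top edge of the bin's front wall; turns with the bin, z up along the wall. The bin can be pulled forward by the inner side of this wall, with the fingertips put down into the empty front space (45 mm deep, side walls 55 high) behind it.
- bottle: Small brown reagent bottle with black cap, 44 mm diameter, 120 tall, 0.13 to 0.25 kg, standing on its base in the bin's rear space, within 20 mm of the middle. Origin at the centre of its base, z up to the cap. Grip its straight body (to about z 75); the part above is solid. When the bin tilts it slides and leans with it, flat against the divider.
- cabinet: Fixed grey drawer unit, 200 mm wide, 190 deep, 165 high. Origin at the bottom middle of its front face, 6 above the desk (rubber feet); x points into it (away from the robot, apart from yaw), y to the left, z up. Its one drawer runs out through the open front; clear height inside 155. A flat glass dish lies on its top.
- drawer (a joint): How far the drawer stands out, in m: 0 home (front flush with the unit's front face), starts at 0.11 to 0.13. Slides with about 1.5 N; between 0.016 and 0.008 a spring roller resists (5 to 15 N more), then it snaps to 0 and is held there.
- drawer_front (a point): Centre of the white drawer front's outer face (180 mm wide, 17 to 85 above the desk, this point at 51); moves with the drawer, x points inwards. A steel finger lip 90 mm wide stands 10 mm out along the upper edge, 78 to 84 above the desk. The flat face below it is for pushing.
- drawer_cell (a point): Centre of the floor (22 mm above the desk) of the drawer's empty compartment, front left of four; moves with it. About 80 mm square; side and inner walls 40 high above its floor, drawer front 63. The point lies 46 behind the front's outer face and 41.5 left of the drawer's middle. Axes as the drawer unit's.
- drawer_bottle (a point): Centre of the base of a pale plastic bottle, 53 mm wide and 130 tall, that stands fixed in the drawer's front right compartment; moves with the drawer. A small bottle is fixed in the rear left one.
- tall_bottle: Bystander: larger brown bottle, 56 mm diameter, 143 tall, standing between and in front of the two units. Origin at its base.
- dish: Bystander: flat round glass dish 116 mm across, 18 high, on top of the drawer unit. Origin under its centre.
- jar: Bystander: small glass jar, 54 mm wide, 56 high, on the stand's hood towards its back. Origin under its centre.
- counter: Bystander: cell counter, 105 x 194 x 64 mm high, on the right-hand side of the desk. Origin under its centre.
- timer: Bystander: small grey timer, 47 x 66 x 62 mm, near the front left of the desk. Origin under its centre.
Mind the look-alikes: they are no part of the job. What is shaped like the bottle but blue, green or orange is not meant.

How it is judged:
By the outcome, as a careful person would: the job done as asked, in the order asked, and still so for the second after the job is handed in, with the robot touching nothing.
It also fails if it takes over 64 s, if anything falls off the work surface, if the arm or the gripper's body presses on something with over 40 N, if the wrist force passes 120 N, or if a joint passes its speed limit or range.

ROBOT

A 6-joint arm with a two-finger parallel gripper is mounted at the origin on a cart in front of the work surface, level with it; the furniture and walls round the work are solid. World frame = base frame: x ahead of the robot, y to its left, z up, the work surface at z = 0. Lengths are in m, angles in degrees, forces in N, time in s.
With the tool pointing down it reaches from about 0.4 to 0.825 m from the base axis. Payload 7 kg.
Tool frame: the origin (TCP) lies on the centre line of the jaws, within the pads' length; the fingertips stand 8 mm ahead of it and the grasp point (between the pads) lies 11 mm behind it; z points along the fingers, y is the line along which they close (so a half turn about z gives the same grasp; the last joint's range is limited). The gripper opens to 88 mm and grips with 3 to 60 N. Pads are 19 mm wide; open, the fingers measure 130 mm over their backs; the gripper's body (78 mm by 193 mm) begins 47 mm behind the grasp point.
Start: joints at [84.001, 20.546, 0.682, 0, -70.136, -16.507], TCP at [0.258, 0.624, 0.235] pointing down, gripper open.
Joint ranges: [-176.03, 176.03], [-82.01, 121.73], [-58.28, 71.71], [-173.87, 95.51], [-174.79, -0.11], [-173.66, 173.66]. Speed limits (degrees/s): [136.94, 136.94, 172.46, 180, 180, 180].

INTERFACE

Orientations are given as [roll, pitch, yaw] about the fixed x, y, z axes, in that order (R = Rz(yaw) Ry(pitch) Rx(roll)).
In Python, from plant import r gives the robot as it stands.
- The arm moves only by the tool carry_out, never from a script. Its argument "targets" is a list of rows, each a list of 6 numbers: the shift along the tool's x, y, z scaled (see below), then the turn, a rotation vector about the tool's x, y, z scaled (see below). A call has 1 to 5 rows; each row shifts and turns the commanded pose from where the row before left it, along the tool's axes as they then stand; what a row does not reach is not made up. The controller multiplies each number of a shift by 0.5 m and each number of a turn by 60 degrees. A row lasts 1/8 s, in which the tool goes at most 62.5 mm and 10.7 degrees, less where a joint would pass 70% of its speed; a pose out of reach is approached as far as the arm can. A call with a number of a shift or a turn outside -1 to 1 is refused whole. A call with a gripper value outside its range is refused whole. "hand" is the opening, from 0 (shut) to 1 (fully open), set as the call begins (left out, the last holds). The fingers move at their own pace and stop on an object; "squeeze" is the grip in N (left out, the last holds). Time passes only in rows, so rows that do not move let the fingers close. It gives the time, the measured TCP pose, the force, the opening and the grip force at its end, in the units of the state.
- r.get_state(): the state, without advancing time (a new reading comes with each control period).
- r.capture(name): name is "scene" or "side" or "wrist"; returns the picture (420x560x3 uint8, red, green, blue); there is no depth.
- r.camera_info(name): a dict with "K" (3x3 intrinsics, pixels), "eye" and "attitude" of the camera in the world. Camera axes: x right, y down, z forward; pixel columns grow to the right and rows downward; lengths in m; the calibration is good to about 2 mm. A picture is of the moment at which its call begins: read the wrist's pose just before it. camera_info takes no time and is no camera call; for the wrist camera it gives the pose at the moment of the call.
- r.close_job(): hands the job in; it is judged then, once.
The state is a dict: "time_s": time; "joints": joint angles; "qd": joint speeds; "joint_torque": joint torques, N m; "tcp_pos": TCP position; "eef_rot": TCP orientation; "contact_force": force on the tool from outside, world axes, zero at the start; "moment": the same for the moment, N m; "gripper_width": finger opening in m; "gripper_force": force on a finger pad.
Only numpy, scipy, OpenCV 4.12 (cv2) and the standard library are available. Lean on these libraries where they do the work, as an engineer would, in place of code of your own. Each camera call takes 0.05 s, during which the arm holds its last target. There are 200 camera calls.

## Working session

There is one attempt and no reset: what is moved stays moved. The work goes in short steps, Python scripts to look and compute and a tool call to move; the robot and the scene stay as the last step left them, time stands still between calls to the robot, and variables do not carry over. Pictures are saved under pics/ and viewed, at most 10 in all, crops included, and the job is handed in when it is done.

Besides the shell and the picture viewer there is one more tool, called after ">>>" as name(argument=value, ...), one argument or row to a line, values as JSON. carry_out: Moves the arm, as the interface text tells. Its arguments: {"type":"object","properties":{"targets":{"type":"array","items":{"type":"array","items":{"type":"number","minimum":-1,"maximum":1}}},"hand":{"type":"number"},"squeeze":{"type":"number"}},"required":["targets"]}

```bash
ls; mkdir -p pics; python3 - <<'E'
from plant import r
import cv2,numpy as np
s=r.get_state();print(s)
for n in("scene","side"):
    i=r.camera_info(n);print(n,i)
    cv2.imwrite(f"pics/{n}0.png",cv2.resize(r.capture(n)[:,:,::-1],(800,600),interpolation=cv2.INTER_CUBIC))
print(r.camera_info("wrist"))
E
```

```text
pics
{'time_s': 0.0, 'joints': array([ 8.40015818e+01,  2.05904578e+01,  6.31837404e-01, -2.09930366e-02,
       -7.01365044e+01, -1.65070817e+01]), 'qd': array([-0.00093252,  0.02358582, -0.09158703, -0.00981916, -0.02016977,
       -0.05362311]), 'joint_torque': array([ 6.78605484e-04, -5.82716274e+01,  2.93046534e+01,  6.99741036e+00,
        6.82981830e-03, -1.65499409e-04]), 'tcp_pos': array([0.25820296, 0.62312096, 0.23361627]), 'eef_rot': array([ 1.79903188e+02, -8.10959958e-03, -2.25126424e+01]), 'contact_force': array([-0.37152404, -0.09538957, -0.37937633]), 'moment': array([ 0.05898172, -0.03708202, -0.01103271]), 'gripper_force': 0.0, 'gripper_width': 0.08797090321281738}
scene {'K': array([[392.1306243 ,   0.        , 274.67105735],
       [  0.        , 392.1306243 , 205.29432626],
       [  0.        ,   0.        ,   1.        ]]), 'eye': array([ 0.24546357, -0.53254168,  0.92582586]), 'attitude': array([-137.45704502,   -0.94442349,  -26.21202445])}
side {'K': array([[448.003135  ,   0.        , 286.51165518],
       [  0.        , 448.003135  , 207.31921937],
       [  0.        ,   0.        ,   1.        ]]), 'eye': array([-0.2148413 , -0.98219485,  0.87574529]), 'attitude': array([-118.37889275,   -1.05046301,  -35.93036903])}
{'K': array([[363.194293  ,   0.        , 277.25987794],
       [  0.        , 363.194293  , 215.14874377],
       [  0.        ,   0.        ,   1.        ]]), 'eye': array([0.31895556, 0.59760416, 0.38379595]), 'attitude': array([ 1.65662646e+02, -1.25979704e-01, -1.12499581e+02])}
```

View pics/scene0.png

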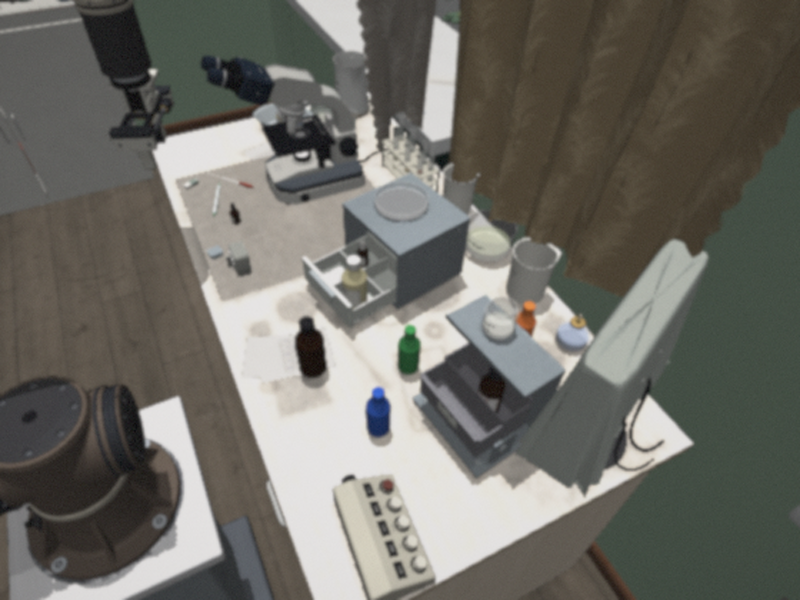

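View pics/side0.png

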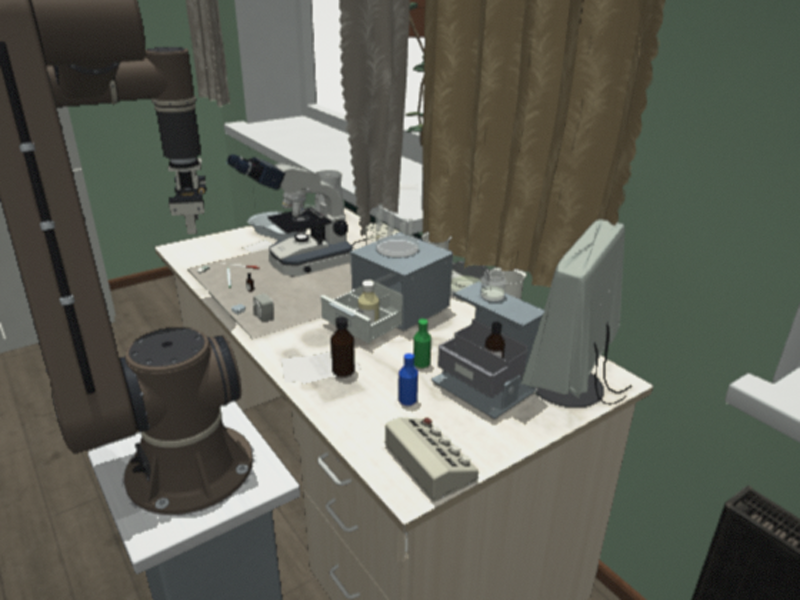

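The scene shows the drawer unit on the left (drawer open at about 350,280 px) and the bin stand on the right (bin about 480,400, bottle under hood at 490,385); look-alikes (blue and green) are in between. Enlarged crops next.

```bash
python3 - <<'E'
from plant import r
import cv2,numpy as np
a=r.capture("scene")[:,:,::-1];b=r.capture("side")[:,:,::-1]
def crop(im,u,v,w,h,f,tick=10):
    o=cv2.resize(im[v:v+h,u:u+w],None,fx=f,fy=f,interpolation=cv2.INTER_CUBIC).copy()
    for k in range(0,w,tick*2): cv2.putText(o,str(u+k),(int(k*f),8),0,.3,(0,0,255),1); cv2.line(o,(int(k*f),10),(int(k*f),16),(0,0,255),1)
    for k in range(0,h,tick*2): cv2.putText(o,str(v+k),(0,int(k*f)+4),0,.3,(0,0,255),1); cv2.line(o,(20,int(k*f)),(26,int(k*f)),(0,0,255),1)
    return o
cv2.imwrite("pics/binA.png",np.hstack([crop(a,285,200,110,140,4),crop(b,300,185,88,140,4)]))
cv2.imwrite("pics/cabA.png",np.hstack([crop(a,205,120,130,120,3.3),crop(b,215,160,110,120,3.3)]))
E
```

```text
(no output)
```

View pics/binA.png

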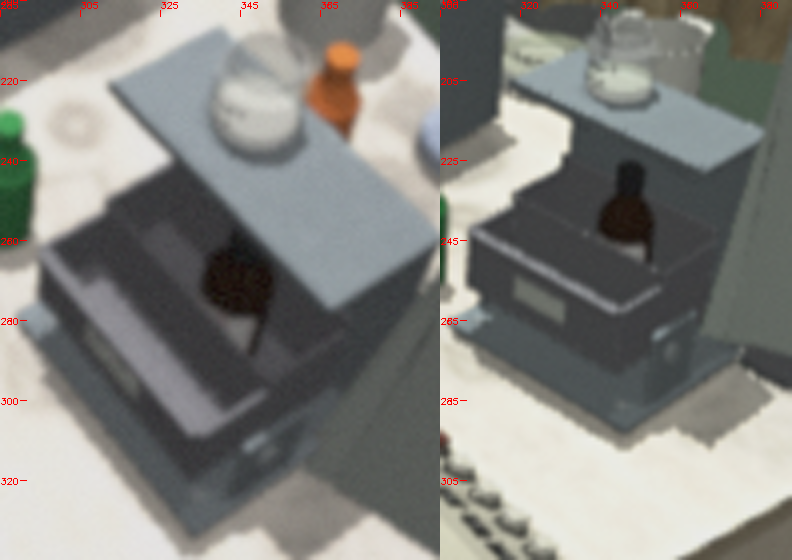

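View pics/cabA.png

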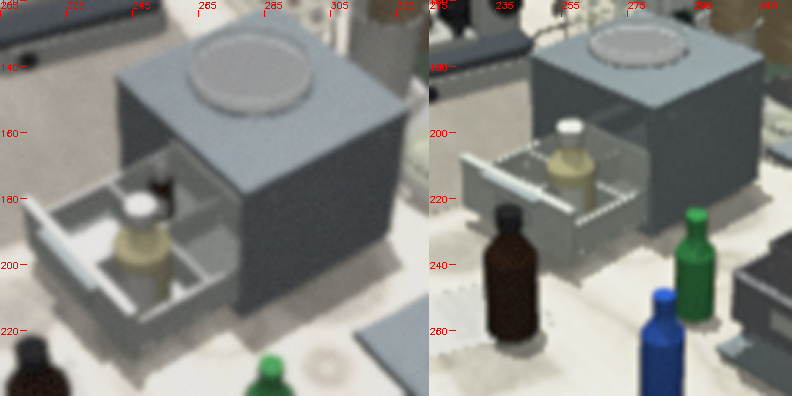

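The crops give clear corners on the hood, bin lip, cabinet top and drawer front. Fitting the unit poses from both views.

```bash
cat >h.py <<'E'
from plant import r
import numpy as np
from scipy.spatial.transform import Rotation as R
from scipy.optimize import least_squares
C={n:r.camera_info(n) for n in("scene","side")}
def proj(n,p,c=None):
    c=c or C[n];q=(np.atleast_2d(p)-c["eye"])@R.from_euler('xyz',c["attitude"],degrees=True).as_matrix()
    return q[:,:2]/q[:,2:]@c["K"][:2,:2].T+c["K"][:2,2]
def fr(o,yaw,p): return R.from_euler('z',yaw).apply(p)+o
def tri(obs,z=None,x0=(.6,0,.1)):
    f=lambda x:np.concatenate([proj(n,[x[0],x[1],x[2] if z is None else z])[0]-uv for n,uv in obs]+[[0]])
    s=least_squares(f,x0);return s.x.round(4),f(s.x).round(1)
E
python3 - <<'E'
from h import *
def fit(obs,mod,x0):
    f=lambda x:np.concatenate([proj(n,fr([x[0],x[1],.006],x[2],mod(k,x)))[0]-uv for n,k,uv in obs])
    s=least_squares(f,x0,loss='soft_l1');print(s.x.round(4),np.degrees(s.x[2]).round(2));
    for o,e in zip(obs,f(s.x).reshape(-1,2)):print(o[0],o[1],e.round(1))
H=.209;S={'hfl':(5,95,H),'hfr':(5,-95,H),'hrr':(94,-95,H),'hrl':(94,95,H),'lfl':(-50,79,105),'lfr':(-50,-79,105),'bfr':(-53,-95,4)}
S={k:(v[0]/1e3,v[1]/1e3,(209 if v[2]==H else v[2])/1e3) for k,v in S.items()}
fit([("scene",'hfl',(312.5,221.2)),("scene",'hfr',(368,277)),("scene",'hrr',(395,260)),("scene",'hrl',(340.5,207)),("scene",'lfl',(295,263)),("scene",'lfr',(336.2,309.2)),("scene",'bfr',(333.7,334)),
("side",'hfl',(318,205.5)),("side",'hfr',(367,228)),("side",'hrr',(381.2,217.5)),("side",'lfl',(307.5,243)),("side",'lfr',(345.5,262.5)),("side",'bfr',(346.2,293))],lambda k,x:S[k],[.75,-.1,0])
D={'tfl':(0,.1,.165),'tfr':(0,-.1,.165),'trr':(.19,-.1,.165),'trl':(.19,.1,.165),'bfr':(0,-.1,0),'brr':(.19,-.1,0)}
def m(k,x):
    return D[k] if k in D else {'dl':(-x[3],.09,.079),'dr':(-x[3],-.09,.079),'db':(-x[3],-.09,.011)}[k]
fit([("scene",'tfl',(240.7,143.3)),("scene",'tfr',(279.8,178.5)),("scene",'trr',(327.7,152.4)),("scene",'bfr',(277.7,214.5)),("scene",'brr',(322.6,190.3)),("scene",'dl',(212.6,179.7)),("scene",'dr',(245.9,216.4)),("scene",'db',(247.4,236.7)),
("side",'tfl',(246.2,177.3)),("side",'tfr',(283.5,192.4)),("side",'trr',(316.2,178.2)),("side",'trl',(278,163.6)),("side",'bfr',(283.5,230.3)),("side",'dl',(225,207.6)),("side",'dr',(259.2,224.5)),("side",'db',(260.8,237.9))],m,[.7,.2,0,.12])
print("bottle cap",tri([("side",(347.5,226.5))],.176))
print("body",tri([("scene",(344.3,270)),("side",(346.8,241))]))
q=1/1.4286
print("tall",tri([("scene",np.array((312,370))*q),("side",np.array((343,370))*q)],.005),tri([("scene",np.array((307,323))*q),("side",np.array((342,322))*q)],.143))
print("blue",tri([("scene",np.array((378,392))*q),("side",np.array((408,357))*q)]))
print("green",tri([("scene",np.array((410,330))*q),("side",np.array((423,322))*q)]))
E
```

```text
[ 0.6099 -0.1319  0.1415] 8.11
scene hfl [-0.4  0.2]
scene hfr [-0.4  1.9]
scene hrr [ 2.3 -0.6]
scene hrl [ 0.  -0.8]
scene lfl [ 0.  -1.2]
scene lfr [0.  0.8]
scene bfr [0.4 1.5]
side hfl [-1.5 -0.9]
side hfr [-1.9 -0.3]
side hrr [ 2.  -0.1]
side lfl [-0.7 -2.1]
side lfr [ 0.2 -0. ]
side bfr [ 0.3 -0.4]
[0.5981 0.2635 0.2195 0.1119] 12.58
scene tfl [-2.2 -0. ]
scene tfr [0.3 0.6]
scene trr [ 1.4 -0.2]
scene bfr [0.9 3.3]
scene brr [0.6 0.6]
scene dl [-0.6  1.4]
scene dr [ 0.6 -0.5]
scene db [-0.1 -5.7]
side tfl [-2.  -1.6]
side tfr [-0.  -0.6]
side trr [ 0.5 -2.4]
side trl [ 0.  -1.9]
side bfr [-0.7  1.4]
side dl [-0.2 -1. ]
side dr [ 0.3 -1. ]
side db [-1.1  2.2]
bottle cap (array([ 0.6382, -0.1451,  0.1   ]), array([-0.,  0.,  0.]))
body (array([ 0.6447, -0.1387,  0.1179]), array([ 0.5,  0.1, -0.7, -0.1,  0. ]))
tall (array([0.3985, 0.1031, 0.1   ]), array([ 0.1, -0.3, -0.1,  0.5,  0. ])) (array([0.4019, 0.1042, 0.1   ]), array([-0.1,  0.9, -0.1, -1.8,  0. ]))
blue (array([ 0.4662, -0.0602,  0.1086]), array([ 0.2,  0.1, -0.3, -0.1,  0. ]))
green (array([0.5758, 0.0326, 0.1138]), array([ 0.3,  0.1, -0.3, -0.1,  0. ]))
```

```bash
cat >>h.py <<'E'
ST=[np.array([.6099,-.1319,.056]),np.radians(8.1)]   # bin pivot frame (desk z .056)
CA=[np.array([.5981,.2635,.0]),np.radians(12.6)]
def Rt(a,yaw,b=0):  # a: fingers lean forward of straight down; yaw of tool x; b: turn about tool x
    return R.from_euler('z',yaw,degrees=True)*R.from_euler('x',180,degrees=True)*R.from_euler('y',a,degrees=True)*R.from_euler('x',b,degrees=True)
def now():
    s=r.get_state();return np.array(s["tcp_pos"]),R.from_euler('xyz',s["eef_rot"],degrees=True)
def plan(wps,start=None):
    """wps: (tcp pos, Rotation, rows); prints rows in the units of carry_out, 5 per call"""
    p,q=start or now();out=[]
    for P,Q,n in wps:
        P=np.array(P);w=(q.inv()*Q).as_rotvec()
        for i in range(n):
            d=q.inv().apply((P-p)/n);qn=q*R.from_rotvec(w/n)
            out.append(np.r_[d/.5,np.degrees(w/n)/60]);p_=p
            # keep p for straight line
            q=qn
            p=p_+(P-p_)/(n-i) if False else p_
        # straight line: every row moved (P-p)/n
        p=P
    out=np.array(out).round(3)
    for i in range(0,len(out),5):print(out[i:i+5].tolist())
    print("max mm/row",(np.linalg.norm(out[:,:3],axis=1).max()*500).round(),"deg",(np.linalg.norm(out[:,3:],axis=1).max()*60).round(1))
def st(): 
    s=r.get_state();print(s["time_s"],s["tcp_pos"].round(4),s["eef_rot"].round(1),s["joints"].round(1),s["contact_force"].round(1),round(s["gripper_width"],4))
E
python3 - <<'E'
import re;t=open('h.py').read()
i=t.index(";p_=p\n");j=t.index("            q=qn");k=t.index("            p=p_+");l=t.index("        # straight")
t=t[:i]+"\n"+t[j:k]+t[l:];open('h.py','w').write(t)
from h import *
y=8.1
plan([([.36,.42,.40],Rt(0,0),6),([.45,.15,.42],Rt(10,y),5),(fr(ST[0],ST[1],[-.10,-.045,.20]),Rt(35,y),6)])
c=("scene",(247.4,181.5)),("side",(257.7,197.9))
print(tri(c))
print("panel foot",tri([("scene",(525/1.4286,455/1.4286))],0.0))
E
```

```text
[[0.057, 0.05, -0.055, 0.0, 0.0, -0.063], [0.054, 0.053, -0.055, 0.0, 0.0, -0.063], [0.05, 0.057, -0.055, 0.0, 0.0, -0.063], [0.046, 0.06, -0.055, 0.0, 0.0, -0.063], [0.042, 0.063, -0.055, 0.0, 0.0, -0.063]]
[[0.038, 0.065, -0.055, 0.0, 0.0, -0.063], [0.036, 0.108, -0.008, 0.002, 0.033, -0.027], [0.033, 0.109, -0.007, 0.002, 0.033, -0.027], [0.03, 0.11, -0.006, 0.002, 0.033, -0.027], [0.027, 0.111, -0.005, 0.002, 0.033, -0.027]]
[[0.024, 0.111, -0.005, 0.002, 0.033, -0.027], [-0.003, 0.116, 0.055, 0.0, 0.069, -0.0], [-0.007, 0.116, 0.055, 0.0, 0.069, -0.0], [-0.011, 0.116, 0.054, 0.0, 0.069, -0.0], [-0.015, 0.116, 0.053, 0.0, 0.069, -0.0]]
[[-0.019, 0.116, 0.052, 0.0, 0.069, -0.0], [-0.023, 0.116, 0.05, 0.0, 0.069, -0.0]]
max mm/row 64.0 deg 4.1
(array([0.5435, 0.2179, 0.1472]), array([ 0.3,  0.1, -0.3, -0.1,  0. ]))
panel foot (array([ 0.6753, -0.2288,  0.1   ]), array([-0.,  0.,  0.]))
```

>>> carry_out(
  targets=[
    [0.057,0.05,-0.055,0,0,-0.063],
    [0.054,0.053,-0.055,0,0,-0.063],
    [0.05,0.057,-0.055,0,0,-0.063],
    [0.046,0.06,-0.055,0,0,-0.063],
    [0.042,0.063,-0.055,0,0,-0.063],
  ],
  hand=0,
  squeeze=10,
)

```text
time_s: 0.82
tcp_pos: [0.3429, 0.4527, 0.3729]
eef_rot: [180.0, 0.0, -3.5]
contact_force: [0.7, 0.2, -0.3]
gripper_width: 0.0432
gripper_force: 0.0
```

>>> carry_out(
  targets=[
    [0.038,0.065,-0.055,0,0,-0.063],
    [0.036,0.108,-0.008,0.002,0.033,-0.027],
    [0.033,0.109,-0.007,0.002,0.033,-0.027],
    [0.03,0.11,-0.006,0.002,0.033,-0.027],
  ],
)

```text
time_s: 1.32
tcp_pos: [0.4139, 0.2566, 0.4116]
eef_rot: [-179.9, -6.0, 5.1]
contact_force: [1.2, -0.3, 0.8]
gripper_width: 0.0039
gripper_force: 0.0
```

```bash
python3 - <<'E'
from h import *
import cv2
st();c=r.camera_info("wrist");im=r.capture("wrist");np.save("w0.npy",dict(c=c,im=im),allow_pickle=True)
for p in [fr(CA[0],CA[1],[-.115+.046,.0415,.022]),[.5435,.218,.15],fr(CA[0],CA[1],[-.115,.09,.085]),fr(CA[0],CA[1],[-.115,-.09,.085]),fr(CA[0],CA[1],[0,-.1,.171])]: print(proj("",p,c).round())
E
```

```text
1.325 [0.4139 0.2566 0.4116] [-179.9   -6.     5.1] [ 58.9  -5.1  -9.4   4.8 -82.1  35.7] [ 1.2 -0.3  0.8] 0.0039
[[262. 120.]]
[[322.  92.]]
[[228. 155.]]
[[365. 137.]]
[[384.  16.]]
```

>>> carry_out(
  targets=[
    [0.027,0.111,-0.005,0.002,0.033,-0.027],
    [0.024,0.111,-0.005,0.002,0.033,-0.027],
    [-0.003,0.116,0.055,0,0.069,0],
    [-0.007,0.116,0.055,0,0.069,0],
    [-0.011,0.116,0.054,0,0.069,0],
  ],
)

```text
time_s: 2.0
tcp_pos: [0.4831, -0.0174, 0.3393]
eef_rot: [179.9, -22.5, 8.4]
contact_force: [1.6, -0.2, -0.6]
gripper_width: 0.0006
gripper_force: 0.0
```

>>> carry_out(
  targets=[
    [-0.015,0.116,0.053,0,0.069,0],
    [-0.019,0.116,0.052,0,0.069,0],
    [-0.023,0.116,0.05,0,0.069,0],
    [0,0,0,0,0,0],
  ],
)

```text
time_s: 2.5
tcp_pos: [0.5124, -0.1718, 0.2631]
eef_rot: [-179.7, -33.4, 7.9]
contact_force: [0.0, -0.1, 1.1]
gripper_width: 0.0003
gripper_force: 0.0
```

```bash
python3 - <<'E'
from h import *
import cv2
st();c=r.camera_info("wrist");im=r.capture("wrist");np.save("w1.npy",dict(c=c,im=im),allow_pickle=True)
w0=np.load("w0.npy",allow_pickle=True).item()["im"]
def grid(im,f,s=50):
    o=cv2.resize(im[:,:,::-1],None,fx=f,fy=f,interpolation=cv2.INTER_AREA if f<1 else cv2.INTER_CUBIC).copy()
    return o
o=np.zeros((600,800,3),np.uint8)
a=w0[0:250,170:450,::-1];b=im[:,:,::-1]
cv2.imwrite("pics/w1.png",cv2.resize(b,(800,600),interpolation=cv2.INTER_CUBIC))
cv2.imwrite("pics/w0.png",cv2.resize(a,(672,600),interpolation=cv2.INTER_CUBIC))
for k,p in dict(lipL=[-.05,.079,.055],lipR=[-.05,-.079,.055],hoodL=[.005,.095,.153],hoodR=[.005,-.095,.153],bot=[.024,-.017,.12]).items(): print(k,(proj("",fr(*ST,p),c)*1.4286).round())
E
```

```text
2.5 [ 0.5124 -0.1718  0.2631] [-179.7  -33.4    7.9] [ -2.4  -8.6 -32.6 -10.8 -33.4 107.7] [ 0.  -0.1  1.1] 0.0003
lipL [[228. 351.]]
lipR [[482. 350.]]
hoodL [[143. 188.]]
hoodR [[540. 187.]]
bot [[380. 190.]]
```

View pics/w1.png

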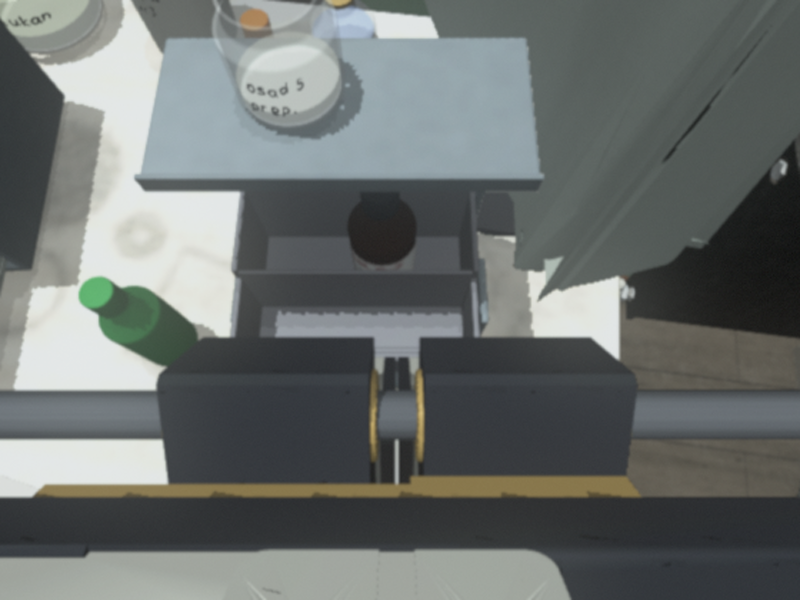

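View pics/w0.png

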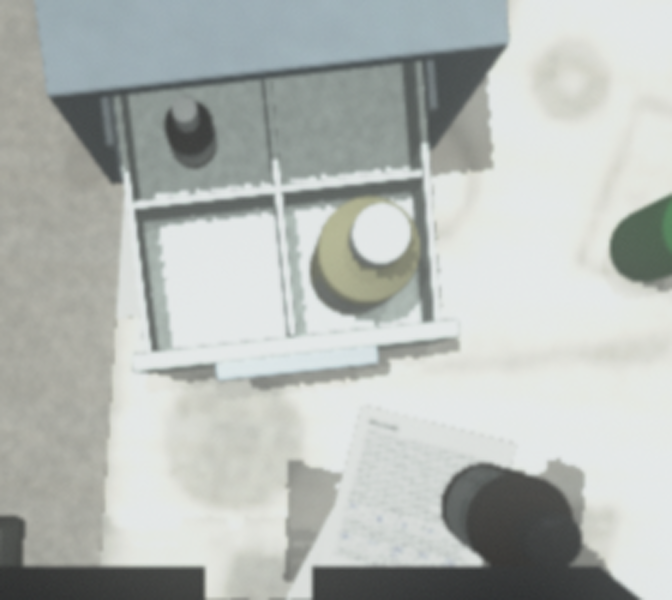

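Wrist view: hood front edge (137..543, 187) and bottle (382, 230) match the fitted stand within 3 px. Drawer view: front's outer edge (135,370)–(458,347), cabinet front edge (50,95)–(508,43), so I'll refine the cabinet fit and plan the bin pull.

```bash
python3 - <<'E'
from h import *
c=np.load("w0.npy",allow_pickle=True).item()["c"]
C["w0"]=c
u=lambda x,y:(170+x/2.4,y/2.4)
obs=[("w0",(0,.1,.171),u(50,95)),("w0",(0,-.1,.171),u(508,43)),("w0",('d',.09,.085),u(136,369)),("w0",('d',-.09,.085),u(458,347)),
("scene",(0,.1,.171),(240.7,143.3)),("scene",(0,-.1,.171),(279.8,178.5)),("scene",('d',.09,.085),(212.6,179.7)),("scene",('d',-.09,.085),(245.9,216.4)),
("side",(0,.1,.171),(246.2,177.3)),("side",(0,-.1,.171),(283.5,192.4)),("side",('d',.09,.085),(225,207.6)),("side",('d',-.09,.085),(259.2,224.5))]
f=lambda x:np.concatenate([(proj(n,fr([x[0],x[1],0],x[2],[-x[3] if p[0]=='d' else p[0],p[1],p[2]]))[0]-uv)for n,p,uv in obs]+[[0]])
s=least_squares(f,[.6,.26,.2,.115],loss='soft_l1');x=s.x;print(x.round(4),np.degrees(x[2]));print(f(x)[:-1].reshape(-1,2).round(1).tolist())
for q in [(.046-x[3],.0415,.022),(.046-x[3],-.0415,.15),(-x[3],0,.051)]:print(fr([x[0],x[1],0],x[2],q).round(4))
# divider check on w1
w=np.load("w1.npy",allow_pickle=True).item()["c"]
for p in ([0,.075,.065],[0,-.075,.065],[.024,-.017,.075]):print((proj("",fr(*ST,p),w)*1.4286).round())
# bin pull: tip positions rel pivot at a=35
a=35;Q=Rt(a,8.1);T=lambda x,z,y=-.045:fr(*ST,[x,y,z])-Q.apply([0,0,.008])
plan([(T(-.018,.07),Q,3),(T(-.020,.044),Q,2),(T(-.030,.042),Q,2),(T(-.041,.028),Q,2),(T(-.052,.007),Q,3),(T(-.053,.005),Q,1)])
E
```

```text
[0.5991 0.2631 0.1924 0.1163] 11.023120874512593
[[-0.3, -0.4], [2.7, -0.1], [-0.8, 0.0], [2.1, -5.2], [-1.1, -0.4], [-0.1, 1.0], [-1.3, 1.1], [-1.6, -0.1], [-1.2, -1.9], [-0.2, -0.3], [-0.9, -1.1], [-1.5, -0.6]]
[0.5222 0.2903 0.022 ]
[0.538  0.2089 0.15  ]
[0.4849 0.2408 0.051 ]
[[238. 270.]]
[[474. 270.]]
[[382. 229.]]
[[-0.005, 0.014, 0.102, -0.001, 0.008, -0.0], [-0.006, 0.014, 0.102, -0.001, 0.008, -0.0], [-0.007, 0.014, 0.102, -0.001, 0.008, -0.0], [-0.017, -0.0, 0.02, -0.0, 0.0, 0.0], [-0.017, -0.0, 0.02, -0.0, 0.0, 0.0]]
[[-0.009, 0.0, -0.004, -0.0, -0.0, -0.0], [-0.009, 0.0, -0.004, -0.0, -0.0, -0.0], [-0.017, -0.0, 0.005, -0.0, 0.0, 0.0], [-0.017, -0.0, 0.005, -0.0, 0.0, 0.0], [-0.014, -0.0, 0.007, -0.0, -0.0, -0.0]]
[[-0.014, -0.0, 0.007, -0.0, -0.0, -0.0], [-0.014, -0.0, 0.007, -0.0, -0.0, -0.0], [-0.004, 0.0, 0.002, -0.0, -0.0, -0.0]]
max mm/row 52.0 deg 0.5
```

>>> carry_out(
  targets=[
    [-0.005,0.014,0.102,0,0.008,0],
    [-0.006,0.014,0.102,0,0.008,0],
    [-0.007,0.014,0.102,0,0.008,0],
    [-0.017,0,0.02,0,0,0],
    [-0.017,0,0.02,0,0,0],
  ],
)

```text
time_s: 3.18
tcp_pos: [0.5929, -0.175, 0.107]
eef_rot: [-179.8, -35.0, 8.5]
contact_force: [0.2, -0.3, 0.5]
gripper_width: 0.0005
gripper_force: 0.0
```

```bash
python3 - <<'E'
from h import *
st();p,q=now();t=p+q.apply([0,0,.008]);print("tip in stand",R.from_euler('z',-ST[1]).apply(t-ST[0]).round(4))
Q=Rt(35,8.1);T=lambda x,z,y=-.045:fr(*ST,[x,y,z])-Q.apply([0,0,.008])
plan([(T(-.030,.042),Q,3),(T(-.041,.028),Q,4),(T(-.052,.007),Q,6),(T(-.054,.004),Q,2)])
E
```

```text
3.175 [ 0.5929 -0.175   0.107 ] [-179.8  -35.     8.5] [ -6.2  11.4 -29.8 -30.6 -17.1 131.6] [ 0.2 -0.3  0.5] 0.0005
tip in stand [-0.0183 -0.0402  0.0445]
[[-0.007, 0.003, -0.003, -0.003, 0.0, 0.002], [-0.007, 0.003, -0.003, -0.003, 0.0, 0.002], [-0.007, 0.003, -0.003, -0.003, 0.0, 0.002], [-0.009, -0.0, 0.003, -0.0, 0.0, 0.0], [-0.009, -0.0, 0.003, -0.0, 0.0, 0.0]]
[[-0.009, -0.0, 0.003, -0.0, 0.0, 0.0], [-0.009, -0.0, 0.003, -0.0, 0.0, 0.0], [-0.007, -0.0, 0.004, -0.0, 0.0, -0.0], [-0.007, -0.0, 0.004, -0.0, 0.0, -0.0], [-0.007, -0.0, 0.004, -0.0, 0.0, -0.0]]
[[-0.007, -0.0, 0.004, -0.0, 0.0, -0.0], [-0.007, -0.0, 0.004, -0.0, 0.0, -0.0], [-0.007, -0.0, 0.004, -0.0, 0.0, -0.0], [-0.003, 0.0, 0.001, -0.0, 0.0, -0.0], [-0.003, 0.0, 0.001, -0.0, 0.0, -0.0]]
max mm/row 5.0 deg 0.2
```

>>> carry_out(
  targets=[
    [-0.007,0.003,-0.003,-0.003,0,0.002],
    [-0.007,0.003,-0.003,-0.003,0,0.002],
    [-0.007,0.003,-0.003,-0.003,0,0.002],
    [-0.009,0,0.003,0,0,0],
    [-0.009,0,0.003,0,0,0],
  ],
)

```text
time_s: 3.8
tcp_pos: [0.5759, -0.1842, 0.0979]
eef_rot: [179.9, -35.1, 7.9]
contact_force: [1.1, 0.0, 1.4]
gripper_width: 0.0005
gripper_force: 0.6
```

>>> carry_out(
  targets=[
    [-0.009,0,0.003,0,0,0],
    [-0.009,0,0.003,0,0,0],
    [-0.007,0,0.004,0,0,0],
    [-0.007,0,0.004,0,0,0],
    [-0.007,0,0.004,0,0,0],
  ],
)

```text
time_s: 4.42
tcp_pos: [0.5651, -0.1856, 0.0786]
eef_rot: [179.9, -35.0, 7.9]
contact_force: [1.3, 0.1, -0.2]
gripper_width: 0.0006
gripper_force: 0.5
```

>>> carry_out(
  targets=[
    [-0.007,0,0.004,0,0,0],
    [-0.007,0,0.004,0,0,0],
    [-0.007,0,0.004,0,0,0],
    [-0.003,0,0.001,0,0,0],
    [-0.003,0,0.001,0,0,0],
  ],
)

```text
time_s: 5.05
tcp_pos: [0.5641, -0.1874, 0.0706]
eef_rot: [179.6, -35.7, 8.1]
contact_force: [6.2, 6.8, 20.1]
gripper_width: 0.0004
gripper_force: 9.5
```

```bash
python3 - <<'E'
from h import *
import cv2
st();p,q=now();t=p+q.apply([0,0,.008]);print("tip in stand",R.from_euler('z',-ST[1]).apply(t-ST[0]).round(4))
c=r.camera_info("wrist");im=r.capture("wrist")
s=r.capture("side")
cv2.imwrite("pics/t1.png",np.hstack([cv2.resize(im[:330,100:440,::-1],(454,440)),cv2.resize(s[170:310,290:395,::-1],(330,440),interpolation=cv2.INTER_CUBIC)]))
th=.61;Rb=lambda x,y,z:fr(*ST,[x*np.cos(th)-z*np.sin(th),y,z*np.cos(th)+x*np.sin(th)])
for p in ([-.05,.079,.055],[-.05,-.079,.055],[0,.075,.065],[0,-.075,.065],[.024,-.017,.12],[.024,-.017,.075]):
  u=proj("",Rb(*p),c)[0];v=proj("side",Rb(*p))[0];print(p,((u-[100,0])*1.335).round(),((v-[290,170])*3.143+[454,0]).round())
E
```

```text
5.05 [ 0.5641 -0.1874  0.0706] [179.6 -35.7   8.1] [-11.3  13.3 -30.3 -42.1 -16.2 146.9] [ 6.2  6.8 20.1] 0.0004
tip in stand [-0.0485 -0.0485  0.0081]
[-0.05, 0.079, 0.055] [-170.  427.] [490. 263.]
[-0.05, -0.079, 0.055] [332. 425.] [610. 334.]
[0, 0.075, 0.065] [-222.  278.] [518. 221.]
[0, -0.075, 0.065] [333. 278.] [634. 285.]
[0.024, -0.017, 0.12] [ 27. 201.] [583. 212.]
[0.024, -0.017, 0.075] [104. 189.] [598. 235.]
```

View pics/t1.png

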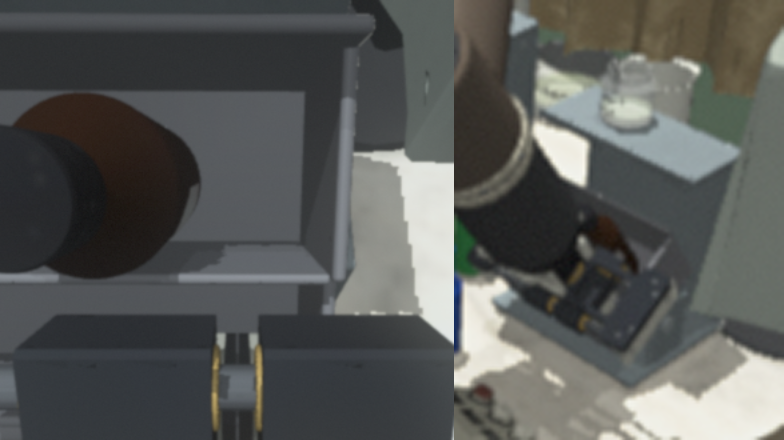

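The bin is fully tilted (divider top at y 278 as predicted for 0.61 rad) and the bottle leans on the divider, cap near (20,198) in the crop. Retreat, then line up with the bottle.

```bash
cat >>h.py <<'E'
th=.61
def Bn(x,y,z): return fr(*ST,[x*np.cos(th)-z*np.sin(th),y,z*np.cos(th)+x*np.sin(th)])
E
python3 - <<'E'
from h import *
Q=Rt(35,8.1);T=lambda x,y,z:Bn(x,y,z)-Q.apply([0,0,.008])
plan([(T(-.034,-.045,.06),Q,2),(T(-.034,-.045,.138),Q,3),(T(.024,-.017,.138),Q,4)])
plan([(T(.024,-.017,.062),Q,10)],(T(.024,-.017,.138),Q))
E
```

```text
[[0.001, -0.003, -0.026, 0.003, -0.005, 0.0], [0.001, -0.003, -0.026, 0.003, -0.005, 0.0], [0.0, 0.0, -0.052, 0.0, -0.0, 0.0], [0.0, 0.0, -0.052, 0.0, -0.0, 0.0], [0.0, 0.0, -0.052, 0.0, -0.0, 0.0]]
[[0.029, -0.014, 0.0, 0.0, -0.0, 0.0], [0.029, -0.014, 0.0, 0.0, -0.0, 0.0], [0.029, -0.014, 0.0, 0.0, -0.0, 0.0], [0.029, -0.014, 0.0, 0.0, -0.0, 0.0]]
max mm/row 26.0 deg 0.3
[[-0.0, -0.0, 0.015, 0.0, 0.0, 0.0], [-0.0, -0.0, 0.015, 0.0, 0.0, 0.0], [-0.0, -0.0, 0.015, 0.0, 0.0, 0.0], [-0.0, -0.0, 0.015, 0.0, 0.0, 0.0], [-0.0, -0.0, 0.015, 0.0, 0.0, 0.0]]
[[-0.0, -0.0, 0.015, 0.0, 0.0, 0.0], [-0.0, -0.0, 0.015, 0.0, 0.0, 0.0], [-0.0, -0.0, 0.015, 0.0, 0.0, 0.0], [-0.0, -0.0, 0.015, 0.0, 0.0, 0.0], [-0.0, -0.0, 0.015, 0.0, 0.0, 0.0]]
max mm/row 8.0 deg 0.0
```

>>> carry_out(
  targets=[
    [0.001,-0.003,-0.026,0.003,-0.005,0],
    [0.001,-0.003,-0.026,0.003,-0.005,0],
    [0,0,-0.052,0,0,0],
    [0,0,-0.052,0,0,0],
    [0,0,-0.052,0,0,0],
  ],
)

```text
time_s: 5.78
tcp_pos: [0.4991, -0.1918, 0.1517]
eef_rot: [-179.7, -34.4, 7.9]
contact_force: [0.8, 0.8, -0.1]
gripper_width: 0.0006
gripper_force: 0.0
```

>>> carry_out(
  targets=[
    [0.029,-0.014,0,0,0,0],
    [0.029,-0.014,0,0,0,0],
    [0.029,-0.014,0,0,0,0],
    [0.029,-0.014,0,0,0,0],
    [0,0,0,0,0,0],
  ],
  hand=0.7,
)

```text
time_s: 6.4
tcp_pos: [0.5437, -0.157, 0.1846]
eef_rot: [-179.8, -34.4, 8.0]
contact_force: [-0.1, 0.4, -0.5]
gripper_width: 0.0453
gripper_force: 0.0
```

```bash
python3 - <<'E'
from h import *
import cv2
st();p,q=now();t=p+q.apply([0,0,.008]);e=R.from_euler('z',-ST[1]).apply(t-ST[0]);print("tip bin",(e[0]*np.cos(th)+e[2]*np.sin(th)).round(4),e[1].round(4),(-e[0]*np.sin(th)+e[2]*np.cos(th)).round(4))
c=r.camera_info("wrist");im=r.capture("wrist")
cv2.imwrite("pics/g1.png",cv2.resize(im[:,:,::-1],(800,600),interpolation=cv2.INTER_CUBIC))
for p in ([0,.075,.065],[0,-.075,.065],[.024,-.017,.12],[.024,-.017,.075]):print(p,(proj("",Bn(*p),c)[0]*1.4286).round())
Q=Rt(35,8.1);T=lambda x,y,z:Bn(x,y,z)-Q.apply([0,0,.008])
plan([(T(.024,-.017,.062),Q,10)])
E
```

```text
6.4 [ 0.5437 -0.157   0.1846] [-179.8  -34.4    8. ] [ -0.3  -0.9 -36.9 -14.2 -20.5 110.2] [-0.1  0.4 -0.5] 0.0453
tip bin 0.017 -0.0156 0.1369
[0, 0.075, 0.065] [203. 355.]
[0, -0.075, 0.065] [522. 355.]
[0.024, -0.017, 0.12] [399. 345.]
[0.024, -0.017, 0.075] [399. 311.]
[[0.002, 0.0, 0.015, -0.0, 0.001, -0.0], [0.002, 0.0, 0.015, -0.0, 0.001, -0.0], [0.002, 0.0, 0.015, -0.0, 0.001, -0.0], [0.002, 0.0, 0.015, -0.0, 0.001, -0.0], [0.002, 0.0, 0.015, -0.0, 0.001, -0.0]]
[[0.002, 0.0, 0.015, -0.0, 0.001, -0.0], [0.002, 0.0, 0.015, -0.0, 0.001, -0.0], [0.002, 0.0, 0.015, -0.0, 0.001, -0.0], [0.002, 0.0, 0.015, -0.0, 0.001, -0.0], [0.002, 0.0, 0.015, -0.0, 0.001, -0.0]]
max mm/row 8.0 deg 0.1
```

View pics/g1.png

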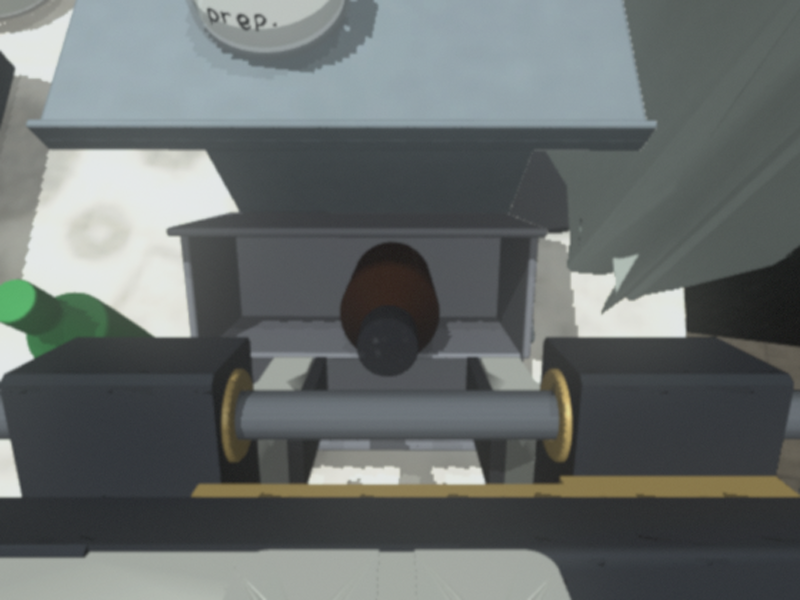

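Bottle axis is at x≈389 (predicted 399 for y=-17 mm), so its y is about -12.5 mm; correcting during the descent.

```bash
python3 - <<'E'
from h import *
Q=Rt(35,8.1);T=lambda x,y,z:Bn(x,y,z)-Q.apply([0,0,.008])
plan([(T(.024,-.0125,.132),Q,2),(T(.024,-.0125,.062),Q,8)])
E
```

```text
[[0.008, -0.003, 0.005, -0.002, 0.005, -0.001], [0.008, -0.003, 0.005, -0.002, 0.005, -0.001], [-0.0, -0.0, 0.017, -0.0, -0.0, 0.0], [-0.0, -0.0, 0.017, -0.0, -0.0, 0.0], [-0.0, -0.0, 0.017, -0.0, -0.0, 0.0]]
[[-0.0, -0.0, 0.017, -0.0, -0.0, 0.0], [-0.0, -0.0, 0.017, -0.0, -0.0, 0.0], [-0.0, -0.0, 0.017, -0.0, -0.0, 0.0], [-0.0, -0.0, 0.017, -0.0, -0.0, 0.0], [-0.0, -0.0, 0.017, -0.0, -0.0, 0.0]]
max mm/row 8.0 deg 0.3
```

>>> carry_out(
  targets=[
    [0.008,-0.003,0.005,-0.002,0.005,-0.001],
    [0.008,-0.003,0.005,-0.002,0.005,-0.001],
    [0,0,0.017,0,0,0],
    [0,0,0.017,0,0,0],
    [0,0,0.017,0,0,0],
  ],
)

```text
time_s: 7.08
tcp_pos: [0.5674, -0.1513, 0.1634]
eef_rot: [179.9, -35.0, 8.1]
contact_force: [0.3, -0.3, -0.1]
gripper_width: 0.061
gripper_force: 0.0
```

>>> carry_out(
  targets=[
    [0,0,0.017,0,0,0],
    [0,0,0.017,0,0,0],
    [0,0,0.017,0,0,0],
    [0,0,0.017,0,0,0],
    [0,0,0.017,0,0,0],
  ],
)

```text
time_s: 7.7
tcp_pos: [0.5917, -0.1479, 0.129]
eef_rot: [179.9, -35.0, 8.1]
contact_force: [-0.4, -0.0, 0.8]
gripper_width: 0.0613
gripper_force: 0.0
```

```bash
cat >>h.py <<'E'
def tipbin():
    p,q=now();t=p+q.apply([0,0,.008]);e=R.from_euler('z',-ST[1]).apply(t-ST[0]);print("tip bin",(e[0]*np.cos(th)+e[2]*np.sin(th)).round(4),e[1].round(4),(-e[0]*np.sin(th)+e[2]*np.cos(th)).round(4))
E
python3 -c "
from h import *
st();tipbin()"
```

```text
7.7 [ 0.5917 -0.1479  0.129 ] [179.9 -35.    8.1] [  0.6   8.  -35.  -19.3 -12.9 115. ] [-0.4 -0.   0.8] 0.0613
tip bin 0.0252 -0.0133 0.0634
```

>>> carry_out(
  targets=[
    [-0.002,0,0.005,0,0,0],
    [0,0,0,0,0,0],
    [0,0,0,0,0,0],
    [0,0,0,0,0,0],
    [0,0,0,0,0,0],
  ],
  hand=0,
  squeeze=25,
)

```text
time_s: 8.32
tcp_pos: [0.5918, -0.1478, 0.1268]
eef_rot: [179.9, -35.0, 8.1]
contact_force: [0.5, -0.4, -1.4]
gripper_width: 0.044
gripper_force: 24.9
```

```bash
python3 - <<'E'
from h import *
st();tipbin();p,q=now()
Q=Rt(35,8.1);t=q.apply([0,0,-1])
plan([(p+t*.085,q,8),(p+t*.085+[-.03,.05,.06],q,3)])
E
```

```text
8.325 [ 0.5918 -0.1478  0.1268] [179.9 -35.    8.1] [  0.5   8.2 -35.  -19.7 -12.7 115.5] [ 0.5 -0.4 -1.4] 0.044
tip bin 0.0241 -0.0132 0.0616
[[-0.0, -0.0, -0.021, 0.0, 0.0, 0.0], [-0.0, -0.0, -0.021, 0.0, 0.0, 0.0], [-0.0, -0.0, -0.021, 0.0, 0.0, 0.0], [-0.0, -0.0, -0.021, 0.0, 0.0, 0.0], [-0.0, -0.0, -0.021, 0.0, 0.0, 0.0]]
[[-0.0, -0.0, -0.021, 0.0, 0.0, 0.0], [-0.0, -0.0, -0.021, 0.0, 0.0, 0.0], [-0.0, -0.0, -0.021, 0.0, 0.0, 0.0], [0.011, -0.036, -0.041, 0.0, 0.0, 0.0], [0.011, -0.036, -0.041, 0.0, 0.0, 0.0]]
[[0.011, -0.036, -0.041, 0.0, 0.0, 0.0]]
max mm/row 28.0 deg 0.0
```

>>> carry_out(
  targets=[
    [0.001,0,-0.012,0,0,0],
    [0.001,0,-0.021,0,0,0],
    [0,0,-0.021,0,0,0],
    [0,0,-0.021,0,0,0],
    [0,0,-0.021,0,0,0],
  ],
)

```text
time_s: 8.95
tcp_pos: [0.565, -0.1516, 0.1675]
eef_rot: [179.9, -35.1, 8.1]
contact_force: [0.9, 0.4, -2.1]
gripper_width: 0.0439
gripper_force: 24.9
```

>>> carry_out(
  targets=[
    [0,0,-0.021,0,0,0],
    [0,0,-0.021,0,0,0],
    [0,0,-0.021,0,0,0],
    [0,0,-0.021,0,0,0],
    [0.011,-0.036,-0.041,0,0,0],
  ],
)

```text
time_s: 9.57
tcp_pos: [0.5316, -0.1387, 0.221]
eef_rot: [179.9, -35.0, 7.9]
contact_force: [1.4, 0.2, -1.4]
gripper_width: 0.0436
gripper_force: 24.9
```

```bash
python3 - <<'E'
from h import *
st();tipbin()
# cabinet frame refined
o,y=np.array([.5991,.2631,0]),.1924
cell=fr(o,y,[-.1163+.046,.0415+.006,.022])
Q=Rt(0,11);tc=lambda h:cell+[0,0,h+.061+.008]
print(cell,tc(0))
plan([([.47,-.02,.30],Rt(20,9),5),([.48,.14,.32],Rt(0,11),5),(tc(.16),Q,5),(tc(.075),Q,4)])
E
```

```text
9.575 [ 0.5316 -0.1387  0.221 ] [179.9 -35.    7.9] [  4.2  -6.4 -40.   -5.6 -21.6  98.3] [ 1.4  0.2 -1.4] 0.0436
tip bin 0.0302 0.0043 0.1722
[0.52101445 0.29628111 0.022     ] [0.52101445 0.29628111 0.091     ]
[[0.003, -0.05, -0.036, 0.002, -0.05, -0.003], [0.002, -0.05, -0.036, 0.002, -0.05, -0.003], [0.0, -0.051, -0.036, 0.002, -0.05, -0.003], [-0.002, -0.051, -0.036, 0.002, -0.05, -0.003], [-0.003, -0.051, -0.036, 0.002, -0.05, -0.003]]
[[0.016, -0.063, -0.003, 0.001, -0.067, -0.007], [0.016, -0.062, -0.004, 0.001, -0.067, -0.007], [0.016, -0.062, -0.005, 0.001, -0.067, -0.007], [0.016, -0.062, -0.006, 0.001, -0.067, -0.007], [0.016, -0.062, -0.007, 0.001, -0.067, -0.007]]
[[0.028, -0.058, 0.028, -0.0, 0.0, -0.0], [0.028, -0.058, 0.028, -0.0, 0.0, -0.0], [0.028, -0.058, 0.028, -0.0, 0.0, -0.0], [0.028, -0.058, 0.028, -0.0, 0.0, -0.0], [0.028, -0.058, 0.028, -0.0, 0.0, -0.0]]
[[0.0, -0.0, 0.042, 0.0, 0.0, -0.0], [0.0, -0.0, 0.042, 0.0, 0.0, -0.0], [0.0, -0.0, 0.042, 0.0, 0.0, -0.0], [-0.0, -0.0, 0.042, 0.0, 0.0, -0.0]]
max mm/row 35.0 deg 4.0
```

>>> carry_out(
  targets=[
    [0.003,-0.05,-0.036,0.002,-0.05,-0.003],
    [0.002,-0.05,-0.036,0.002,-0.05,-0.003],
    [0,-0.051,-0.036,0.002,-0.05,-0.003],
    [-0.002,-0.051,-0.036,0.002,-0.05,-0.003],
    [-0.003,-0.051,-0.036,0.002,-0.05,-0.003],
  ],
)

```text
time_s: 10.2
tcp_pos: [0.4691, -0.0189, 0.3007]
eef_rot: [-179.9, -20.0, 9.1]
contact_force: [1.2, -0.2, -2.5]
gripper_width: 0.0438
gripper_force: 24.9
```

>>> carry_out(
  targets=[
    [0.016,-0.063,-0.003,0.001,-0.067,-0.007],
    [0.016,-0.062,-0.004,0.001,-0.067,-0.007],
    [0.016,-0.062,-0.005,0.001,-0.067,-0.007],
    [0.016,-0.062,-0.006,0.001,-0.067,-0.007],
    [0.016,-0.062,-0.007,0.001,-0.067,-0.007],
  ],
)

```text
time_s: 10.82
tcp_pos: [0.4793, 0.1413, 0.3208]
eef_rot: [180.0, 0.1, 11.2]
contact_force: [-0.2, -0.1, -1.9]
gripper_width: 0.0439
gripper_force: 24.9
```

>>> carry_out(
  targets=[
    [0.028,-0.058,0.028,0,0,0],
    [0.028,-0.058,0.028,0,0,0],
    [0.028,-0.058,0.028,0,0,0],
    [0.028,-0.058,0.028,0,0,0],
    [0.028,-0.058,0.028,0,0,0],
  ],
)

```text
time_s: 11.45
tcp_pos: [0.52, 0.2971, 0.2498]
eef_rot: [180.0, 0.0, 11.2]
contact_force: [0.6, -0.1, -1.7]
gripper_width: 0.0436
gripper_force: 24.9
```

```bash
cat >>h.py <<'E'
CO,CY=np.array([.5991,.2631,0]),.1924
cell=fr(CO,CY,[-.1163+.046,.0415+.006,.022])
tc=lambda h:cell+[0,0,h+.061+.008]
E
python3 - <<'E'
from h import *
import cv2
st()
c=r.camera_info("wrist");w=r.capture("wrist");a=r.capture("scene");b=r.capture("side")
o=np.hstack([cv2.resize(w[:300,:,::-1],(420,225)),np.zeros((225,380,3),np.uint8)])
ab=np.hstack([cv2.resize(a[110:250,190:330,::-1],(375,375),interpolation=cv2.INTER_CUBIC),cv2.resize(b[120:260,200:340,::-1],(375,375),interpolation=cv2.INTER_CUBIC),np.zeros((375,50,3),np.uint8)])
cv2.imwrite("pics/p1.png",np.vstack([o,ab]))
p,q=now();base=p+q.apply([0,0,.008+.061])
f=375/140
for n,P in dict(base=base,top=p+q.apply([0,0,.008+.061-.12]),cell=cell).items(): print(n,P.round(3),((proj("scene",P)[0]-[190,110])*f+[0,225]).round(),((proj("side",P)[0]-[200,120])*f+[375,225]).round(),(proj("",P,c)[0]*.75).round())
E
```

```text
11.45 [0.52   0.2971 0.2498] [180.    0.   11.2] [ 48.4  12.9  -8.   -0.  -69.1  52.8] [ 0.6 -0.1 -1.7] 0.0436
base [0.519 0.297 0.18 ] [104. 356.] [482. 394.] [208. 173.]
top [0.52  0.297 0.3  ] [ 95. 264.] [479. 311.] [207. 255.]
cell [0.521 0.296 0.022] [114. 457.] [486. 495.] [208. 139.]
```

View pics/p1.png

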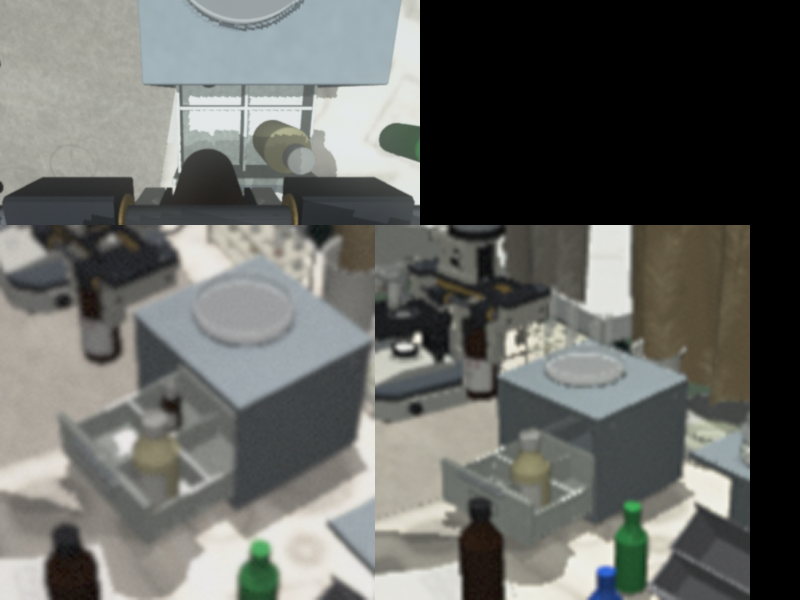

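Bottle hangs upright (base at (102,357) scene, (482,393) side, as computed). Checking the drawer lines in the wrist part (middle wall x≈244, cabinet edge 143–390 at y 83, pale cap (301,160)).

```bash
python3 - <<'E'
from h import *
c=r.camera_info("wrist")
d=.1163
P=lambda x,y,z:(proj("",fr(CO,CY,[x,y,z]),c)[0]*.75).round(1)
print("cab edge",P(0,.1,.171),P(0,-.1,.171)," mid wall",P(-d+.06,0,.062),P(-d+.08,0,.062)," left wall",P(-d+.08,.083,.062),P(-d+.08,.09,.062),"cross",P(-d+.09,0,.062))
print("pale cap",P(-d+.046,-.0415,.152), "cap tri",tri([("scene",(247.4,181.5)),("side",(257.7,197.9))])[0])
Q=Rt(0,11,5);print(Q.apply([0,1,0]))   # tilt sense: tool y = right; want its z up
piv=lambda h:cell+[0,0,h]-Q.apply([0,0,.069])
plan([(tc(.09),Rt(0,11),4),(piv(.045),Q,4),(piv(.008),Q,5),(piv(.002),Q,2)])
E
```

```text
cab edge [143.2  83.1] [391.8  84.3]  mid wall [246.2 133. ] [246.9 116.8]  left wall [179.1 116.5] [173.4 116.4] cross [247.2 108.5]
pale cap [303.2 162.5] cap tri [0.5435 0.2179 0.1472]
[ 0.19008291 -0.9778918  -0.08715574]
[[0.001, 0.0, 0.034, 0.0, 0.001, 0.001], [0.001, 0.0, 0.034, 0.0, 0.001, 0.001], [0.001, 0.0, 0.034, 0.0, 0.001, 0.001], [0.001, 0.0, 0.034, 0.0, 0.001, 0.001], [0.0, 0.003, 0.023, 0.021, 0.0, 0.0]]
[[0.0, 0.003, 0.023, 0.021, 0.0, 0.0], [0.0, 0.004, 0.022, 0.021, 0.0, 0.0], [0.0, 0.004, 0.022, 0.021, 0.0, 0.0], [-0.0, 0.001, 0.015, 0.0, -0.0, -0.0], [-0.0, 0.001, 0.015, 0.0, -0.0, -0.0]]
[[-0.0, 0.001, 0.015, 0.0, -0.0, -0.0], [-0.0, 0.001, 0.015, 0.0, -0.0, -0.0], [-0.0, 0.001, 0.015, 0.0, -0.0, -0.0], [-0.0, 0.001, 0.006, 0.0, -0.0, -0.0], [-0.0, 0.001, 0.006, 0.0, -0.0, -0.0]]
max mm/row 17.0 deg 1.3
```

```bash
python3 - <<'E'
from h import *
Q=Rt(0,11,-5)
piv=lambda h:cell+[0,0,h]-Q.apply([0,0,.069])
plan([(tc(.09),Rt(0,11),5),(piv(.045),Q,5),(piv(.010),Q,5)])
E
```

```text
[[0.001, 0.0, 0.027, 0.0, 0.001, 0.001], [0.001, 0.0, 0.027, 0.0, 0.001, 0.001], [0.001, 0.0, 0.027, 0.0, 0.001, 0.001], [0.001, 0.0, 0.027, 0.0, 0.001, 0.001], [0.001, 0.0, 0.027, 0.0, 0.001, 0.001]]
[[-0.0, -0.002, 0.018, -0.017, -0.0, 0.0], [-0.0, -0.003, 0.018, -0.017, -0.0, 0.0], [-0.0, -0.003, 0.018, -0.017, -0.0, 0.0], [-0.0, -0.003, 0.018, -0.017, -0.0, 0.0], [-0.0, -0.004, 0.018, -0.017, -0.0, 0.0]]
[[-0.0, -0.001, 0.014, -0.0, 0.0, 0.0], [-0.0, -0.001, 0.014, -0.0, 0.0, 0.0], [-0.0, -0.001, 0.014, -0.0, 0.0, 0.0], [-0.0, -0.001, 0.014, -0.0, 0.0, 0.0], [-0.0, -0.001, 0.014, -0.0, 0.0, 0.0]]
max mm/row 14.0 deg 1.0
```

>>> carry_out(
  targets=[
    [0.001,0,0.027,0,0.001,0.001],
    [0.001,0,0.027,0,0.001,0.001],
    [0.001,0,0.027,0,0.001,0.001],
    [0.001,0,0.027,0,0.001,0.001],
    [0.001,0,0.027,0,0.001,0.001],
  ],
)

```text
time_s: 12.22
tcp_pos: [0.5222, 0.2963, 0.1815]
eef_rot: [180.0, -0.2, 10.9]
contact_force: [-0.3, -0.1, -2.7]
gripper_width: 0.0435
gripper_force: 24.9
```

>>> carry_out(
  targets=[
    [0,-0.002,0.018,-0.017,0,0],
    [0,-0.003,0.018,-0.017,0,0],
    [0,-0.003,0.018,-0.017,0,0],
    [0,-0.003,0.018,-0.017,0,0],
    [0,-0.004,0.018,-0.017,0,0],
  ],
)

```text
time_s: 12.85
tcp_pos: [0.5212, 0.3026, 0.1367]
eef_rot: [174.8, -0.2, 10.9]
contact_force: [0.1, -0.9, -2.2]
gripper_width: 0.0439
gripper_force: 24.9
```

>>> carry_out(
  targets=[
    [0,-0.001,0.014,0,0,0],
    [0,-0.001,0.014,0,0,0],
    [0,-0.001,0.014,0,0,0],
    [0,-0.001,0.014,0,0,0],
    [0,-0.001,0.014,0,0,0],
  ],
)

```text
time_s: 13.48
tcp_pos: [0.5216, 0.3016, 0.1018]
eef_rot: [174.9, -0.3, 10.9]
contact_force: [-0.8, -0.0, -2.5]
gripper_width: 0.0439
gripper_force: 24.9
```

>>> carry_out(
  targets=[
    [0,0,0.004,0,0,0],
    [0,0,0.004,0,0,0],
    [0,0,0.004,0,0,0],
  ],
)

```text
time_s: 13.85
tcp_pos: [0.5218, 0.3013, 0.0963]
eef_rot: [174.9, -0.3, 10.9]
contact_force: [-0.1, -0.9, -3.2]
gripper_width: 0.0439
gripper_force: 24.9
```

```bash
python3 - <<'E'
from h import *
st();p,q=now();print((p+q.apply([0,0,.069])-cell).round(4))
E
```

```text
13.85 [0.5218 0.3013 0.0963] [174.9  -0.3  10.9] [ 51.1  21.7 -19.6   5.2 -51.9  46.5] [-0.1 -0.9 -3.2] 0.0439
[ 0.0023 -0.001   0.0055]
```

>>> carry_out(
  targets=[
    [0,0,0.003,0,0,0],
    [0,0,0.003,0,0,0],
  ],
)

```text
time_s: 14.1
tcp_pos: [0.5218, 0.301, 0.0932]
eef_rot: [174.9, -0.2, 10.9]
contact_force: [-0.4, 0.1, -2.0]
gripper_width: 0.0435
gripper_force: 24.9
```

>>> carry_out(
  targets=[
    [0,0,0.002,0,0,0],
    [0,0,0,0,0,0],
  ],
)

```text
time_s: 14.35
tcp_pos: [0.5219, 0.3009, 0.0926]
eef_rot: [174.9, -0.3, 10.9]
contact_force: [-0.9, -0.4, 1.4]
gripper_width: 0.0434
gripper_force: 24.9
```

>>> carry_out(
  targets=[
    [0,0,0,0,0,0],
    [0,0,0,0,0,0],
    [0,0,0,0,0,0],
    [0,0,0,0,0,0],
  ],
  hand=0.66,
)

```text
time_s: 14.85
tcp_pos: [0.5218, 0.3008, 0.0921]
eef_rot: [174.9, -0.2, 10.9]
contact_force: [0.6, -0.4, -0.1]
gripper_width: 0.0578
gripper_force: 0.1
```

>>> carry_out(
  targets=[
    [0,-0.001,-0.012,0,0,0],
    [0,0,-0.03,0,0,0],
    [0,0,-0.04,0,0,0],
    [0,0,-0.05,0,0,0],
    [0,0,-0.05,0,0,0],
  ],
)

```text
time_s: 15.48
tcp_pos: [0.5199, 0.3096, 0.1849]
eef_rot: [174.9, -0.3, 10.9]
contact_force: [-0.4, 0.1, 0.5]
gripper_width: 0.058
gripper_force: 0.0
```

```bash
python3 - <<'E'
from h import *
import cv2
st()
a=r.capture("scene");b=r.capture("side")
cv2.imwrite("pics/p2.png",np.hstack([cv2.resize(a[110:250,190:330,::-1],(400,400),interpolation=cv2.INTER_CUBIC),cv2.resize(b[120:260,200:340,::-1],(400,400),interpolation=cv2.INTER_CUBIC)]))
# push pose: tip on face centre, a=30, contact height .05
Q=Rt(30,11)
F=lambda x,z,y=.01:fr(CO,CY,[x,y,z])-Q.apply([0,0,.008])
plan([([.47,.29,.30],Rt(10,11),4),(F(-.1163-.06,.15),Q,5),(F(-.1163-.05,.055),Q,4),(F(-.1163-.012,.045),Q,3)])
E
```

```text
15.475 [0.5199 0.3096 0.1849] [174.9  -0.3  10.9] [ 51.8  17.1 -13.2   4.5 -62.9  46.9] [-0.4  0.1  0.5] 0.058
[[-0.027, 0.01, -0.056, 0.02, 0.039, 0.002], [-0.024, 0.009, -0.057, 0.02, 0.039, 0.002], [-0.022, 0.008, -0.058, 0.02, 0.039, 0.002], [-0.019, 0.007, -0.059, 0.02, 0.039, 0.002], [-0.033, 0.016, 0.052, 0.0, 0.067, -0.0]]
[[-0.037, 0.016, 0.05, 0.0, 0.067, -0.0], [-0.04, 0.016, 0.047, 0.0, 0.067, -0.0], [-0.043, 0.016, 0.044, 0.0, 0.067, -0.0], [-0.046, 0.016, 0.041, 0.0, 0.067, -0.0], [-0.019, -0.0, 0.044, -0.0, -0.0, 0.0]]
[[-0.019, -0.0, 0.044, -0.0, -0.0, 0.0], [-0.019, -0.0, 0.044, -0.0, -0.0, 0.0], [-0.019, -0.0, 0.044, -0.0, -0.0, 0.0], [0.019, -0.0, 0.018, 0.0, 0.0, 0.0], [0.019, -0.0, 0.018, 0.0, 0.0, 0.0]]
[[0.019, -0.0, 0.018, 0.0, 0.0, 0.0]]
max mm/row 32.0 deg 4.0
```

View pics/p2.png

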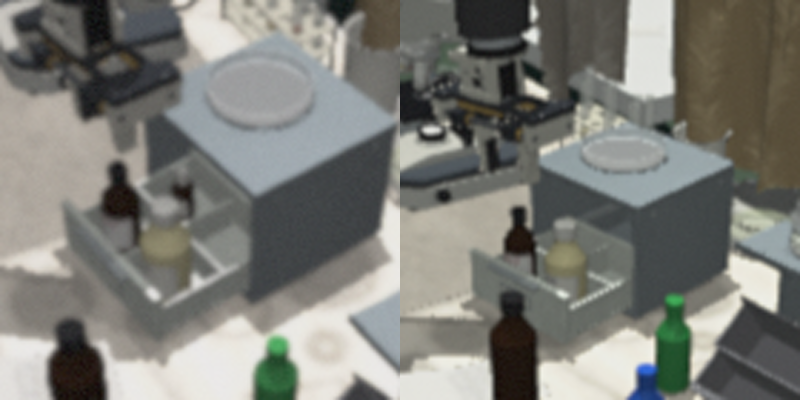

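Bottle stands upright in the front-left compartment (118,215 / 518,255). Now the push, fingers shut and leaned 28° so the tips lead under the lip.

```bash
cat >>h.py <<'E'
PQ=Rt(28,11)
F=lambda x,z,y=.02:fr(CO,CY,[x-.0084,y,z])-PQ.apply([0,0,.008])   # x: where the leading edge of the tip is
E
python3 - <<'E'
from h import *
plan([([.46,.29,.28],Rt(10,11),4),(F(-.1163-.03,.15),PQ,6),(F(-.1163-.03,.043),PQ,5)])
E
```

```text
[[-0.032, 0.008, -0.046, 0.02, 0.039, 0.002], [-0.03, 0.007, -0.048, 0.02, 0.039, 0.002], [-0.028, 0.006, -0.049, 0.02, 0.039, 0.002], [-0.026, 0.005, -0.05, 0.02, 0.039, 0.002], [-0.016, 0.011, 0.039, 0.0, 0.05, -0.0]]
[[-0.018, 0.011, 0.038, 0.0, 0.05, -0.0], [-0.02, 0.011, 0.037, 0.0, 0.05, -0.0], [-0.022, 0.011, 0.036, 0.0, 0.05, -0.0], [-0.024, 0.011, 0.035, 0.0, 0.05, -0.0], [-0.025, 0.011, 0.033, 0.0, 0.05, -0.0]]
[[-0.02, -0.0, 0.038, -0.0, -0.0, 0.0], [-0.02, -0.0, 0.038, -0.0, -0.0, 0.0], [-0.02, -0.0, 0.038, -0.0, -0.0, 0.0], [-0.02, -0.0, 0.038, -0.0, -0.0, 0.0], [-0.02, -0.0, 0.038, -0.0, -0.0, 0.0]]
max mm/row 29.0 deg 3.0
```

>>> carry_out(
  targets=[
    [-0.032,0.008,-0.046,0.02,0.039,0.002],
    [-0.03,0.007,-0.048,0.02,0.039,0.002],
    [-0.028,0.006,-0.049,0.02,0.039,0.002],
    [-0.026,0.005,-0.05,0.02,0.039,0.002],
    [-0.016,0.011,0.039,0,0.05,0],
  ],
  hand=0,
  squeeze=10,
)

```text
time_s: 16.2
tcp_pos: [0.4554, 0.2849, 0.2598]
eef_rot: [-179.9, -13.0, 10.9]
contact_force: [-0.4, 0.1, -1.2]
gripper_width: 0.0135
gripper_force: 0.0
```

>>> carry_out(
  targets=[
    [-0.018,0.011,0.038,0,0.05,0],
    [-0.02,0.011,0.037,0,0.05,0],
    [-0.022,0.011,0.036,0,0.05,0],
    [-0.024,0.011,0.035,0,0.05,0],
    [-0.025,0.011,0.033,0,0.05,0],
  ],
)

```text
time_s: 16.82
tcp_pos: [0.4463, 0.26, 0.1732]
eef_rot: [179.4, -26.0, 10.9]
contact_force: [1.2, -1.3, 0.2]
gripper_width: 0.0003
gripper_force: 0.0
```

```bash
python3 - <<'E'
from h import *
st()
plan([(F(-.1163-.03,.10),PQ,4),(F(-.1163-.03,.043),PQ,4)])
E
```

```text
16.825 [0.4463 0.26   0.1732] [179.4 -26.   10.9] [ 59.1  -3.8 -58.3  48.9 -26.2  -1. ] [ 1.2 -1.3  0.2] 0.0003
[[-0.018, 0.003, 0.028, 0.002, 0.008, -0.0], [-0.018, 0.003, 0.028, 0.002, 0.008, -0.0], [-0.019, 0.003, 0.028, 0.002, 0.008, -0.0], [-0.019, 0.003, 0.028, 0.002, 0.008, -0.0], [-0.013, -0.0, 0.025, 0.0, -0.0, -0.0]]
[[-0.013, -0.0, 0.025, 0.0, -0.0, -0.0], [-0.013, -0.0, 0.025, 0.0, -0.0, -0.0], [-0.013, -0.0, 0.025, 0.0, -0.0, -0.0]]
max mm/row 17.0 deg 0.5
```

Joint 3 is at its limit with that lean so close in. I'll push first on the lip with a lean of 12°, then tilt to 28° farther out.

```bash
cat >>h.py <<'E'
def G(x,z,a=12,y=.02):
    Q=Rt(a,11);return fr(CO,CY,[x-.0095*np.cos(np.radians(a)),y,z])-Q.apply([0,0,.008])
E
python3 - <<'E'
from h import *
Q=Rt(12,11)
plan([(G(-.155,.15),Q,5),(G(-.150,.062),Q,5),(G(-.128,.062),Q,3)])
E
```

```text
[[-0.008, 0.002, 0.003, 0.002, -0.047, -0.0], [-0.008, 0.002, 0.003, 0.002, -0.047, -0.0], [-0.008, 0.002, 0.004, 0.002, -0.047, -0.0], [-0.008, 0.002, 0.004, 0.002, -0.047, -0.0], [-0.008, 0.002, 0.004, 0.002, -0.047, -0.0]]
[[-0.005, -0.0, 0.035, -0.0, -0.0, -0.0], [-0.005, -0.0, 0.035, -0.0, -0.0, -0.0], [-0.005, -0.0, 0.035, -0.0, -0.0, -0.0], [-0.005, -0.0, 0.035, -0.0, -0.0, -0.0], [-0.005, -0.0, 0.035, -0.0, -0.0, -0.0]]
[[0.014, -0.0, 0.003, -0.0, -0.0, -0.0], [0.014, -0.0, 0.003, -0.0, -0.0, -0.0], [0.014, -0.0, 0.003, -0.0, -0.0, -0.0]]
max mm/row 18.0 deg 2.8
```

>>> carry_out(
  targets=[
    [0,0.002,0,0.002,-0.047,0],
    [-0.008,0.002,0.003,0.002,-0.047,0],
    [-0.008,0.002,0.004,0.002,-0.047,0],
    [-0.008,0.002,0.004,0.002,-0.047,0],
    [-0.008,0.002,0.004,0.002,-0.047,0],
  ],
)

```text
time_s: 17.45
tcp_pos: [0.4345, 0.2523, 0.1606]
eef_rot: [-180.0, -11.7, 10.9]
contact_force: [-0.1, -0.5, 0.7]
gripper_width: 0.0002
gripper_force: 0.0
```

```bash
python3 - <<'E'
from h import *
st();Q=Rt(12,11)
plan([(G(-.150,.105),Q,4),(G(-.150,.062),Q,4),(G(-.126,.062),Q,3)])
E
```

```text
17.45 [0.4345 0.2523 0.1606] [-180.   -11.7   10.9] [ 59.    1.5 -40.5  13.3 -40.9  32.4] [-0.1 -0.5  0.7] 0.0002
[[-0.004, 0.0, 0.024, 0.0, 0.001, -0.0], [-0.004, 0.0, 0.024, 0.0, 0.001, -0.0], [-0.004, 0.0, 0.024, 0.0, 0.001, -0.0], [-0.004, 0.0, 0.024, 0.0, 0.001, -0.0], [-0.004, -0.0, 0.021, -0.0, -0.0, 0.0]]
[[-0.004, -0.0, 0.021, -0.0, -0.0, 0.0], [-0.004, -0.0, 0.021, -0.0, -0.0, 0.0], [-0.004, -0.0, 0.021, -0.0, -0.0, 0.0], [0.016, -0.0, 0.003, 0.0, -0.0, 0.0], [0.016, -0.0, 0.003, 0.0, -0.0, 0.0]]
[[0.016, -0.0, 0.003, 0.0, -0.0, 0.0]]
max mm/row 12.0 deg 0.1
```

>>> carry_out(
  targets=[
    [-0.004,0,0.024,0,0.001,0],
    [-0.004,0,0.024,0,0.001,0],
    [-0.004,0,0.024,0,0.001,0],
    [-0.004,0,0.024,0,0.001,0],
    [-0.004,0,0.021,0,0,0],
  ],
)

```text
time_s: 18.08
tcp_pos: [0.4363, 0.2516, 0.0995]
eef_rot: [179.9, -11.9, 10.9]
contact_force: [-0.3, 0.6, 0.2]
gripper_width: 0.0006
gripper_force: 0.0
```

```bash
python3 - <<'E'
from h import *
st()
E
```

```text
18.075 [0.4363 0.2516 0.0995] [179.9 -11.9  10.9] [ 58.4   6.3 -46.8  17.9 -30.1  27.6] [-0.3  0.6  0.2] 0.0006
```

>>> carry_out(
  targets=[
    [-0.004,0,0.021,0,0,0],
    [-0.004,0,0.021,0,0,0],
    [-0.004,0,0.021,0,0,0],
    [0.014,0,0.003,0,0,0],
    [0.014,0,0.003,0,0,0],
  ],
)

```text
time_s: 18.7
tcp_pos: [0.4524, 0.2555, 0.0689]
eef_rot: [180.0, -12.0, 10.9]
contact_force: [-0.7, 0.4, 0.1]
gripper_width: 0.0005
gripper_force: 0.0
```

>>> carry_out(
  targets=[
    [0.01,0,0.002,0,0,0],
    [0.01,0,0.002,0,0,0],
    [0.01,0,0.002,0,0,0],
    [0.01,0,0.002,0,0,0],
  ],
)

```text
time_s: 19.2
tcp_pos: [0.4719, 0.259, 0.0689]
eef_rot: [180.0, -12.0, 10.9]
contact_force: [-1.7, 0.1, -0.5]
gripper_width: 0.0004
gripper_force: 0.8
```

```bash
cat >>h.py <<'E'
def tipcab():
    p,q=now();z=q.apply([0,0,1]);t=p+z*.008+q.apply([.0095,0,0]);print("lead edge in cabinet frame",R.from_euler('z',-CY).apply(t-CO).round(4))
E
python3 -c "
from h import *
st();tipcab()"
```

```text
19.2 [0.4719 0.259  0.0689] [180.  -12.   10.9] [ 54.5  12.1 -45.5  19.8 -25.1  29. ] [-1.7  0.1 -0.5] 0.0004
lead edge in cabinet frame [-0.1147  0.0203  0.0631]
```

>>> carry_out(
  targets=[
    [0.012,0,0.003,0,0,0],
    [0.012,0,0.003,0,0,0],
    [0.012,0,0.003,0,0,0],
    [0.012,0,0.003,0,0,0],
    [0.012,0,0.003,0,0,0],
  ],
)

```text
time_s: 19.82
tcp_pos: [0.5024, 0.2647, 0.0677]
eef_rot: [179.9, -12.0, 10.9]
contact_force: [-2.4, 0.0, 0.4]
gripper_width: 0.0007
gripper_force: 0.8
```

>>> carry_out(
  targets=[
    [0.012,0,0.003,0,0,0],
    [0.012,0,0.003,0,0,0],
    [0.012,0,0.003,0,0,0],
    [0.008,0,0.002,0,0,0],
    [0,0,0,0,0,0],
  ],
)

```text
time_s: 20.45
tcp_pos: [0.5247, 0.2692, 0.067]
eef_rot: [180.0, -12.0, 10.9]
contact_force: [0.5, -0.4, 0.1]
gripper_width: 0.001
gripper_force: 0.0
```

```bash
python3 - <<'E'
from h import *
st();tipcab()
p,q=now();b=R.from_euler('z',-CY).apply(p+q.apply([.0095,0,.008])-CO)[0]
Q=Rt(12,11)
plan([(G(b-.02,.062),Q,3),(G(b-.02,.043,28),Rt(28,11),6)])
E
```

```text
20.45 [0.5247 0.2692 0.067 ] [180.  -12.   10.9] [ 50.4  16.4 -38.5  17.1 -26.8  35.8] [ 0.5 -0.4  0.1] 0.001
lead edge in cabinet frame [-0.0609  0.0202  0.0611]
[[-0.013, 0.0, -0.005, 0.0, 0.0, -0.001], [-0.013, 0.0, -0.005, 0.0, 0.0, -0.001], [-0.013, 0.0, -0.005, 0.0, 0.0, -0.001], [-0.002, -0.0, 0.006, 0.0, 0.044, 0.0], [-0.002, -0.0, 0.006, 0.0, 0.044, 0.0]]
[[-0.002, -0.0, 0.006, 0.0, 0.044, 0.0], [-0.003, -0.0, 0.006, 0.0, 0.044, 0.0], [-0.003, -0.0, 0.006, 0.0, 0.044, 0.0], [-0.003, -0.0, 0.006, 0.0, 0.044, 0.0]]
max mm/row 7.0 deg 2.6
```

>>> carry_out(
  targets=[
    [0.01,0,0.002,0,0,0],
    [0.01,0,0.003,0,0,0],
    [0.01,0,0.003,0,0,0],
    [0.01,0,0.003,0,0,0],
    [0.01,0,0.003,0,0,0],
  ],
)

```text
time_s: 21.08
tcp_pos: [0.5501, 0.2739, 0.0652]
eef_rot: [180.0, -12.0, 10.9]
contact_force: [-1.6, -0.2, 1.2]
gripper_width: 0.0006
gripper_force: 0.7
```

>>> carry_out(
  targets=[
    [0.008,0,0.002,0,0,0],
    [0,0,0,0,0,0],
  ],
)

```text
time_s: 21.32
tcp_pos: [0.5542, 0.275, 0.0652]
eef_rot: [180.0, -12.0, 10.9]
contact_force: [-0.7, 0.3, -1.2]
gripper_width: 0.0005
gripper_force: 0.0
```

```bash
python3 - <<'E'
from h import *
st();tipcab()
p,q=now();b=R.from_euler('z',-CY).apply(p+q.apply([.0095,0,.008])-CO)[0]
Q=Rt(12,11)
plan([(G(b-.012,.062),Q,2),(G(b-.008,.045,20),Rt(20,11),3),(G(b-.004,.045,27),Rt(27,11),4)])
E
```

```text
21.325 [0.5542 0.275  0.0652] [180.  -12.   10.9] [ 48.4  18.9 -34.5  15.7 -28.   39.2] [-0.7  0.3 -1.2] 0.0005
lead edge in cabinet frame [-0.0308  0.0202  0.0593]
[[-0.011, 0.0, -0.007, 0.0, -0.0, -0.001], [-0.011, 0.0, -0.007, 0.0, -0.0, -0.001], [-0.0, -0.0, 0.012, 0.0, 0.044, -0.0], [-0.001, -0.0, 0.012, 0.0, 0.044, -0.0], [-0.001, -0.0, 0.012, 0.0, 0.044, -0.0]]
[[0.002, -0.0, 0.001, -0.0, 0.029, 0.0], [0.002, -0.0, 0.001, -0.0, 0.029, 0.0], [0.002, -0.0, 0.001, -0.0, 0.029, 0.0], [0.002, -0.0, 0.001, -0.0, 0.029, 0.0]]
max mm/row 7.0 deg 2.6
```

>>> carry_out(
  targets=[
    [-0.011,0,-0.007,0,0,0],
    [-0.011,0,-0.007,0,0,0],
    [0,0,0.012,0,0.044,0],
    [-0.001,0,0.012,0,0.044,0],
    [-0.001,0,0.012,0,0.044,0],
  ],
)

```text
time_s: 21.95
tcp_pos: [0.5623, 0.2684, 0.0651]
eef_rot: [179.1, -19.3, 10.8]
contact_force: [2.5, -0.7, 0.8]
gripper_width: 0.0004
gripper_force: 0.8
```

>>> carry_out(
  targets=[
    [0.002,0,0.001,0,0.029,0],
    [0.002,0,0.001,0,0.029,0],
  ],
)

```text
time_s: 22.2
tcp_pos: [0.5716, 0.268, 0.0686]
eef_rot: [178.9, -21.8, 10.8]
contact_force: [-1.4, 0.3, -3.5]
gripper_width: 0.0005
gripper_force: 1.7
```

```bash
python3 - <<'E'
from h import *
st();tipcab()
E
```

```text
22.2 [0.5716 0.268  0.0686] [178.9 -21.8  10.8] [ 30.5  15.4 -54.1  88.2  -8.3 -16.7] [-1.4  0.3 -3.5] 0.0005
lead edge in cabinet frame [-0.0143  0.0099  0.0647]
```

```bash
python3 - <<'E'
from h import *
Q=Rt(16,11)
plan([(G(-.040,.072,16,.0),Q,6)])
E
```

```text
[[-0.006, 0.004, -0.006, 0.003, -0.016, -0.001], [-0.007, 0.003, -0.006, 0.003, -0.016, -0.001], [-0.007, 0.003, -0.006, 0.003, -0.016, -0.001], [-0.007, 0.003, -0.006, 0.003, -0.016, -0.001], [-0.007, 0.003, -0.006, 0.003, -0.016, -0.001]]
[[-0.007, 0.003, -0.006, 0.003, -0.016, -0.001]]
max mm/row 5.0 deg 1.0
```

>>> carry_out(
  targets=[
    [-0.007,0.003,-0.004,0.003,-0.016,0],
    [-0.007,0.003,-0.006,0.003,-0.016,0],
    [-0.007,0.003,-0.006,0.003,-0.016,0],
    [-0.007,0.003,-0.006,0.003,-0.016,0],
    [-0.007,0.003,-0.006,0.003,-0.016,0],
  ],
)

```text
time_s: 22.82
tcp_pos: [0.5555, 0.2579, 0.0792]
eef_rot: [179.8, -17.3, 10.7]
contact_force: [-0.1, -0.6, 0.2]
gripper_width: 0.0004
gripper_force: 0.0
```

>>> carry_out(
  targets=[
    [-0.007,0.003,-0.006,0.003,-0.016,0],
    [0,0,0,0,0,0],
  ],
)

```text
time_s: 23.08
tcp_pos: [0.5524, 0.256, 0.0814]
eef_rot: [-180.0, -16.5, 10.6]
contact_force: [-0.3, -0.1, 0.2]
gripper_width: -0.0
gripper_force: 0.0
```

```bash
python3 - <<'E'
from h import *
st();tipcab()
Q=Rt(16,11)
plan([(G(-.040,.070,16,.0),Q,3),(G(-.020,.070,16,.0),Q,5),(G(-.010,.070,16,.0),Q,5)])
# drawer opening from the pictures: sharpest shift of front edge is hard; compare scene crop saved earlier numerically later
E
```

```text
23.075 [0.5524 0.256  0.0814] [-180.   -16.5   10.6] [ 47.3  14.9 -42.7  27.7 -21.3  28.5] [-0.3 -0.1  0.2] -0.0
lead edge in cabinet frame [-0.0358  0.0018  0.0764]
[[-0.003, 0.001, 0.002, 0.0, -0.003, -0.002], [-0.003, 0.001, 0.002, 0.0, -0.003, -0.002], [-0.003, 0.001, 0.002, 0.0, -0.003, -0.002], [0.008, -0.0, 0.002, 0.0, -0.0, 0.0], [0.008, -0.0, 0.002, 0.0, -0.0, 0.0]]
[[0.008, -0.0, 0.002, 0.0, -0.0, 0.0], [0.008, -0.0, 0.002, 0.0, -0.0, 0.0], [0.008, -0.0, 0.002, 0.0, -0.0, 0.0], [0.004, -0.0, 0.001, -0.0, 0.0, 0.0], [0.004, -0.0, 0.001, -0.0, 0.0, 0.0]]
[[0.004, -0.0, 0.001, -0.0, 0.0, 0.0], [0.004, -0.0, 0.001, -0.0, 0.0, 0.0], [0.004, -0.0, 0.001, -0.0, 0.0, 0.0]]
max mm/row 4.0 deg 0.2
```

>>> carry_out(
  targets=[
    [-0.003,0.001,0.005,0,-0.003,0],
    [-0.003,0.001,0.006,0,-0.003,0],
    [0,0.001,0.002,0,0,0],
    [0.008,0,0.002,0,0,0],
    [0.008,0,0.002,0,0,0],
  ],
)

```text
time_s: 23.7
tcp_pos: [0.5603, 0.2551, 0.0739]
eef_rot: [180.0, -16.0, 10.6]
contact_force: [-0.1, -0.2, 0.0]
gripper_width: 0.0005
gripper_force: 0.0
```

>>> carry_out(
  targets=[
    [0.008,0,0.002,0,0,0],
    [0.008,0,0.002,0,0,0],
    [0.008,0,0.002,0,0,0],
  ],
)

```text
time_s: 24.08
tcp_pos: [0.5723, 0.2574, 0.0743]
eef_rot: [180.0, -16.0, 10.6]
contact_force: [0.5, 0.7, 0.6]
gripper_width: 0.0006
gripper_force: 0.0
```

```bash
python3 -c "
from h import *
st();tipcab()"
```

```text
24.075 [0.5723 0.2574 0.0743] [180.  -16.   10.6] [ 45.9  17.2 -39.8  25.5 -21.8  31.9] [0.5 0.7 0.6] 0.0006
lead edge in cabinet frame [-0.016  -0.0006  0.0692]
```

```bash
python3 - <<'E'
from h import *
plan([(G(-.016,.070,20,.0),Rt(20,11),4),(G(-.009,.070,20,.0),Rt(20,11),5)])
E
```

```text
[[0.0, -0.0, -0.002, 0.001, 0.017, -0.002], [0.0, -0.0, -0.002, 0.001, 0.017, -0.002], [0.0, -0.0, -0.002, 0.001, 0.017, -0.002], [0.0, -0.0, -0.002, 0.001, 0.017, -0.002], [0.003, -0.0, 0.001, -0.0, -0.0, 0.0]]
[[0.003, -0.0, 0.001, -0.0, -0.0, 0.0], [0.003, -0.0, 0.001, -0.0, -0.0, 0.0], [0.003, -0.0, 0.001, -0.0, -0.0, 0.0], [0.003, -0.0, 0.001, -0.0, -0.0, 0.0]]
max mm/row 2.0 deg 1.0
```

>>> carry_out(
  targets=[
    [0,0,-0.002,0.001,0.017,0],
    [0,0,-0.002,0.001,0.017,0],
    [0,0,-0.002,0.001,0.017,0],
    [0,0,-0.002,0.001,0.017,0],
    [0.003,0,0.001,0,0,0],
  ],
)

```text
time_s: 24.7
tcp_pos: [0.5722, 0.256, 0.0779]
eef_rot: [-179.8, -20.1, 10.6]
contact_force: [0.5, -0.2, -0.9]
gripper_width: 0.0
gripper_force: 0.0
```

>>> carry_out(
  targets=[
    [0.003,0,0.001,0,0,0],
    [0.003,0,0.001,0,0,0],
    [0.003,0,0.001,0,0,0],
  ],
)

```text
time_s: 25.08
tcp_pos: [0.5769, 0.2581, 0.0779]
eef_rot: [-179.8, -20.1, 10.6]
contact_force: [-1.9, -1.8, -0.7]
gripper_width: 0.0004
gripper_force: 1.1
```

```bash
python3 -c "
from h import *
st();tipcab()"
```

```text
25.075 [0.5769 0.2581 0.0779] [-179.8  -20.1   10.6] [ 41.   15.4 -49.   50.9 -12.7  10.9] [-1.9 -1.8 -0.7] 0.0004
lead edge in cabinet frame [-0.0111 -0.0008  0.0737]
```

>>> carry_out(
  targets=[
    [0.003,0,0.001,0,0,0],
    [0,0,0,0,0,0],
  ],
)

```text
time_s: 25.32
tcp_pos: [0.5789, 0.2592, 0.0785]
eef_rot: [-179.7, -20.1, 10.6]
contact_force: [-0.7, 0.5, -0.3]
gripper_width: 0.0002
gripper_force: 0.4
```

>>> carry_out(
  targets=[
    [0.003,0,0.001,0,0,0],
    [0,0,0,0,0,0],
  ],
)

```text
time_s: 25.58
tcp_pos: [0.5793, 0.2591, 0.0783]
eef_rot: [-179.7, -20.1, 10.7]
contact_force: [-10.3, 0.4, 4.8]
gripper_width: 0.0005
gripper_force: 5.0
```

```bash
python3 -c "
from h import *
st();tipcab()"
```

```text
25.575 [0.5793 0.2591 0.0783] [-179.7  -20.1   10.7] [ 41.2  15.6 -48.5  50.1 -12.8  11.7] [-10.3   0.4   4.8] 0.0005
lead edge in cabinet frame [-0.0085 -0.0001  0.074 ]
```

>>> carry_out(
  targets=[
    [0.003,0,0.001,0,0,0],
    [0,0,0,0,0,0],
  ],
)

```text
time_s: 25.82
tcp_pos: [0.5796, 0.2591, 0.0781]
eef_rot: [-179.8, -20.0, 10.7]
contact_force: [-22.4, -0.3, 12.1]
gripper_width: 0.0003
gripper_force: 10.5
```

>>> carry_out(
  targets=[
    [0.002,0,0.001,0,0,0],
    [0,0,0,0,0,0],
  ],
)

```text
time_s: 26.08
tcp_pos: [0.5798, 0.2591, 0.0779]
eef_rot: [-179.8, -20.0, 10.8]
contact_force: [-31.7, -0.9, 18.1]
gripper_width: 0.0004
gripper_force: 14.9
```

```bash
python3 -c "
from h import *
st();tipcab()
Q=Rt(14,11)
plan([(G(-.05,.085,14,0),Q,6),(G(-.10,.22,8,0),Rt(8,11),8)])"
```

```text
26.075 [0.5798 0.2591 0.0779] [-179.8  -20.    10.8] [ 41.3  15.7 -48.3  49.4 -13.   12.4] [-31.7  -0.9  18.1] 0.0004
lead edge in cabinet frame [-0.008  -0.0003  0.0737]
[[-0.011, -0.0, -0.009, -0.0, -0.017, -0.001], [-0.011, -0.0, -0.009, -0.0, -0.017, -0.001], [-0.012, -0.0, -0.009, -0.0, -0.017, -0.001], [-0.012, -0.0, -0.009, -0.0, -0.017, -0.001], [-0.012, -0.0, -0.009, -0.0, -0.017, -0.001]]
[[-0.012, -0.0, -0.008, -0.0, -0.017, -0.001], [-0.004, 0.0, -0.036, -0.0, -0.012, -0.0], [-0.004, 0.0, -0.036, -0.0, -0.012, -0.0], [-0.005, 0.0, -0.036, -0.0, -0.012, -0.0], [-0.005, 0.0, -0.036, -0.0, -0.012, -0.0]]
[[-0.006, 0.0, -0.036, -0.0, -0.012, -0.0], [-0.006, 0.0, -0.035, -0.0, -0.012, -0.0], [-0.007, 0.0, -0.035, -0.0, -0.012, -0.0], [-0.007, 0.0, -0.035, -0.0, -0.012, -0.0]]
max mm/row 18.0 deg 1.0
```

>>> carry_out(
  targets=[
    [-0.014,0,-0.005,0,0,0],
    [-0.014,0,-0.005,0,-0.017,0],
    [-0.014,0,-0.006,0,-0.017,0],
    [-0.012,0,-0.009,0,-0.017,0],
    [-0.012,0,-0.009,0,-0.017,0],
  ],
)

```text
time_s: 26.7
tcp_pos: [0.547, 0.2534, 0.0842]
eef_rot: [-179.7, -16.1, 10.6]
contact_force: [0.2, 0.2, 0.1]
gripper_width: 0.0002
gripper_force: 0.0
```

>>> carry_out(
  targets=[
    [-0.012,0,-0.008,0,-0.017,0],
    [-0.012,0,-0.036,0,-0.012,0],
    [-0.012,0,-0.036,0,-0.012,0],
    [-0.012,0,-0.036,0,-0.012,0],
    [-0.012,0,-0.036,0,-0.012,0],
  ],
)

```text
time_s: 27.32
tcp_pos: [0.5003, 0.244, 0.151]
eef_rot: [-179.7, -12.2, 10.6]
contact_force: [0.4, 0.1, -0.0]
gripper_width: 0.0002
gripper_force: 0.0
```

>>> carry_out(
  targets=[
    [-0.006,0,-0.036,0,-0.012,0],
    [-0.006,0,-0.035,0,-0.012,0],
    [-0.007,0,-0.035,0,-0.012,0],
    [-0.007,0,-0.035,0,-0.012,0],
    [0,0,0,0,0,0],
  ],
)

```text
time_s: 27.95
tcp_pos: [0.4753, 0.2394, 0.2185]
eef_rot: [-179.6, -9.4, 10.6]
contact_force: [-0.4, -0.4, -1.4]
gripper_width: 0.0002
gripper_force: 0.0
```

```bash
python3 - <<'E'
from h import *
import cv2
st();c=r.camera_info("wrist");im=r.capture("wrist")
g=cv2.cvtColor(im,cv2.COLOR_RGB2GRAY).astype(float)
# gradient fit: brightness along drawer-x lines at z=.085 beside the lip
for y in(.07,.06,-.06,-.07):
    xs=np.arange(-.03,.03,.002);uv=proj("",np.array([fr(CO,CY,[x,y,.085]) for x in xs]),c).astype(np.float32)
    print(y,cv2.remap(g.astype(np.float32),uv[None,:,0],uv[None,:,1],1)[0].astype(int).tolist())
a=r.capture("scene");b=r.capture("side");cv2.imwrite("pics/end_scene.png",a[:,:,::-1])
# bystanders: blobs of colour, then and now
old=cv2.resize(cv2.imread("pics/scene0.png"),(560,420),interpolation=cv2.INTER_AREA)
d=cv2.absdiff(cv2.GaussianBlur(old,(5,5),0),cv2.GaussianBlur(np.ascontiguousarray(a[:,:,::-1]),(5,5),0)).max(2)
n,l,s,ce=cv2.connectedComponentsWithStats((d>35).astype(np.uint8))
for q in s[1:]:
    if q[4]>25:print(q.tolist())
E
```

```text
27.95 [0.4753 0.2394 0.2185] [-179.6   -9.4   10.6] [ 52.2   2.2 -28.7   7.6 -52.   44.2] [-0.4 -0.4 -1.4] 0.0002
0.07 [201, 199, 199, 192, 161, 140, 104, 90, 89, 90, 89, 88, 88, 88, 88, 115, 137, 136, 133, 126, 86, 83, 83, 82, 82, 82, 81, 83, 83, 83]
0.06 [217, 215, 174, 131, 131, 131, 98, 90, 90, 90, 89, 88, 86, 86, 87, 112, 135, 137, 138, 133, 133, 136, 137, 138, 139, 139, 136, 133, 115, 86]
-0.06 [178, 140, 139, 138, 135, 134, 109, 91, 91, 89, 88, 88, 88, 86, 87, 105, 136, 141, 140, 134, 135, 136, 136, 137, 139, 138, 134, 134, 134, 129]
-0.07 [175, 141, 140, 138, 136, 134, 107, 90, 90, 89, 87, 88, 86, 87, 87, 104, 135, 141, 139, 132, 96, 80, 80, 79, 79, 79, 78, 79, 79, 78]
[0, 0, 84, 65, 3891]
[72, 4, 35, 47, 553]
[146, 9, 63, 59, 1601]
[104, 43, 45, 21, 649]
[77, 65, 43, 32, 605]
[170, 71, 72, 105, 3038]
[104, 95, 13, 11, 89]
[126, 158, 21, 41, 419]
[256, 162, 13, 13, 72]
[212, 173, 62, 65, 1922]
[253, 188, 20, 19, 109]
[155, 214, 101, 69, 1757]
[321, 239, 12, 14, 113]
[302, 241, 17, 17, 117]
[0, 249, 14, 26, 207]
[294, 259, 13, 8, 46]
[336, 260, 17, 19, 234]
[298, 265, 40, 43, 310]
[287, 268, 11, 13, 89]
[72, 271, 8, 14, 102]
[84, 270, 15, 23, 204]
[109, 282, 32, 90, 1294]
[296, 285, 30, 35, 135]
[68, 286, 6, 21, 77]
[288, 289, 41, 52, 467]
[98, 294, 7, 20, 88]
[61, 302, 7, 18, 85]
[67, 334, 20, 20, 97]
[0, 340, 20, 21, 268]
[32, 385, 89, 35, 1132]
[175, 385, 13, 35, 191]
```

Drawer front's top edge sits at x = 0.000 in the cabinet frame, so it is home. Checking the tall bottle, blue and green bottles and bin before handing in.

```bash
python3 - <<'E'
from h import *
import cv2
b=np.ascontiguousarray(r.capture("side")[:,:,::-1]);old=cv2.resize(cv2.imread("pics/side0.png"),(560,420),interpolation=cv2.INTER_AREA)
for n,(x,y,w,h) in dict(tall=(228,218,24,50),blue=(275,245,22,42),green=(286,220,20,42),jar=(330,184,40,32),dish=(258,163,40,22),timer=(174,200,22,28),counter=(265,285,70,62)).items():
    t=old[y:y+h,x:x+w];S=b[y-10:y+h+10,x-10:x+w+10]
    m=cv2.minMaxLoc(cv2.matchTemplate(S,t,cv2.TM_CCOEFF_NORMED));print(n,round(m[1],2),m[3][0]-10,m[3][1]-10)
# bin edges predicted at full tilt
g=cv2.cvtColor(b,cv2.COLOR_BGR2GRAY)
t0=cv2.imread("pics/t1.png",0)[:,454:];now_=cv2.resize(g[170:310,290:395],(330,440),interpolation=cv2.INTER_CUBIC)
print("bin rear right wall match",cv2.matchTemplate(now_[120:300,150:250],t0[150:260,170:235],cv2.TM_CCOEFF_NORMED).max().round(2))
E
```

```text
tall 0.74 0 1
blue 1.0 0 0
green 0.96 0 0
jar 1.0 0 0
dish 0.82 1 0
timer 1.0 0 0
counter 0.98 0 0
bin rear right wall match 0.97
```

```bash
python3 -c "
from plant import r
print(r.close_job())"
```

```text
the job is handed in; nothing more can be done
None
```

I handed the job in at about 28 s: the bin is tilted fully forward, the brown bottle is in the front left compartment, and the drawer is shut. The last checks showed the front flush and hard against its stop at 32 N. The other things had not moved as far as the cameras showed; the tall bottle, dish and bin matched less cleanly. Joint 3 read -58.3° once, right at its -58.28° limit.

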